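Load, bar and lock the dip rack, then wind its timer

ROBOT

A 6-joint arm with a two-finger parallel gripper is mounted at the origin on the work surface. World frame = base frame: x ahead of the robot, y to its left, z up, the work surface at z = 0. Lengths are in m, angles in degrees, forces in N, time in s.
With the tool pointing down it reaches from about 0.325 to 0.9 m from the base axis. Payload 6.1 kg.
Tool frame: the origin (TCP) lies at the very end of the fingers, on their centre line; the grasp point (between the pads) lies 19 mm behind it (r.pinch_z is the distance from the TCP to the grasp point, in m); z points along the fingers, y is the line along which they close (so a half turn about z gives the same grasp; the last joint's range is limited). The gripper opens to 85 mm and grips with 20 to 120 N. Pads are 22 mm wide; open, the fingers measure 114 mm over their backs; the gripper's body (76 mm by 85 mm) begins 54 mm behind the grasp point. The pads swing forward as they close: fully open they stand 13 mm farther back than shut.
Start: joints at [-78.157, 12.628, 87.462, -0, 79.91, -7.225], TCP at [0.204, -0.591, 0.231] pointing down, gripper open.
Joint ranges: [-170.65, 170.65], [-52.31, 119.04], [5.05, 147.46], [-71.25, 251.25], [11.57, 151.72], [-153.62, 153.62]. Speed limits (degrees/s): [147.25, 147.25, 172.46, 180, 180, 180].

INTERFACE

Orientations are given as a 3x3 rotation matrix whose columns are the frame's x, y, z axes.
In Python, from rig import r gives the robot as it stands.
- The arm moves only by the tool send_rows, never from a script. Its argument "deltas" is text: rows parted by semicolons, each of 6 numbers parted by spaces: the shift along the tool's x, y, z normalised to -1 to 1, where 1 is 50 mm, then the turn, a rotation vector about the tool's x, y, z normalised to -1 to 1, where 1 is 0.08 rad. A call has 1 to 5 rows; each row shifts and turns the commanded pose from where the row before left it, along the tool's axes as they then stand; what a row does not reach is not made up. A row lasts 1/10 s, in which the tool goes at most 50 mm and 8.59 degrees, less where a joint would pass 70% of its speed; a pose out of reach is approached as far as the arm can. A call with a number of a shift or a turn outside -1 to 1 is refused whole. A call with a gripper value outside its range is refused whole. "fingers" is the closure, from -1 (fully open) to 1 (shut), set as the call begins (left out, the last holds). The fingers move at their own pace and stop on an object; the grip force is fixed at half the most. Time passes only in rows, so rows that do not move let the fingers close. It gives the time, the measured TCP pose, the force, the opening and the grip force at its end, in the units of the state.
- r.state(): the state, without advancing time (a new reading comes with each control period).
- r.grab_frame(name): name is "scene" or "top" or "wrist"; returns a dict with "color" (480x640x3 uint8, red, green, blue), "fx", "fy", "cx", "cy" (pixels), "world_from_camera" (4x4, takes a point from camera to world coordinates). Camera axes: x right, y down, z forward; pixel columns grow to the right and rows downward; lengths in m; the calibration is good to about 2 mm. A picture is of the moment at which its call begins. There is no depth.
- r.job_done(): hands the job in; it is judged then, once.
The state is a dict: "time": time; "q": joint angles; "dq": joint speeds; "effort": joint torques, N m; "ee_pos": TCP position; "ee_rot": TCP orientation; "contact_force": force on the tool from outside, world axes, zero at the start; "wrist_torque": the same for the moment, N m; "gripper_width": finger opening in m; "gripper_force": force on a finger pad.
Only numpy, scipy, OpenCV 4.12 (cv2) and the standard library are available. Lean on these libraries where they do the work, as an engineer would, in place of code of your own. Each camera call takes 0.05 s, during which the arm holds its last target. There are 200 camera calls.

TASK

Get the dip rack ready for its oil bath: put every machined ring into the cream rack, one to a pocket and lying flat, and then lay the retaining bar over them across the two blue end posts so that both its ends rest fully down in the saddles. Next drive the rack's red locking pin fully down with the white-headed mallet, and only then wind the timer's brass key clockwise by repeated part turns until its red pointer stands in the green band. Finish with the mallet standing upright on its black pad, and leave the oil bottle, caliper and brush where they are.

Things in the scene. Friction and masses are not known exactly. Their poses are not given: they have to be found in the camera images.
- rack: cream rack, fixed, 100 x 343 mm, base 12 thick; origin: centre of underside, y along it. 4 pockets, 58 x 58 mm inside, walls 8 high and 4 to 6 thick. At both ends (y = +-148 mm) a blue post, 60 (x) x 34 (y), top 42 mm above the bench, with a saddle on it: cheeks 8 high, 35 apart in x, and an 8 mm end stop at the outer side (stops 317 apart; post inner faces 261 apart)
- pocket1 (a point): centre of the floor of pocket 1 of the rack (12 mm above the bench, at y = -93 mm in the rack's frame); axes as the rack's
- pocket2 (a point): centre of the floor of pocket 2 of the rack (12 mm above the bench, at y = -31 mm in the rack's frame); axes as the rack's
- pocket3 (a point): centre of the floor of pocket 3 of the rack (12 mm above the bench, at y = 31 mm in the rack's frame); axes as the rack's
- pocket4 (a point): centre of the floor of pocket 4 of the rack (12 mm above the bench, at y = 93 mm in the rack's frame); axes as the rack's
- bar: retaining bar, loose, 0.3 kg: aluminium flat 26 (x) x 300 (y) x 10 (z) mm; origin: centre of its underside, y along its length, z up. In its middle an orange grip block 20 (x) x 56 (y) mm that rises from 10 to 34 mm above the underside. On the rack its underside is 42 mm above the bench, 6 mm clear of the rings
- ring1: dark steel ring, loose, outside diameter 46 mm, bore 30 mm, height 24 mm, about 0.16 kg; origin: its middle (12 mm above what it lies on), z along its bore. Starts in the yellow tray; two to four of the rings are present
- ring2: dark steel ring, loose, outside diameter 46 mm, bore 30 mm, height 24 mm, about 0.16 kg; origin: its middle (12 mm above what it lies on), z along its bore. Starts in the yellow tray; two to four of the rings are present
- ring3: dark steel ring, loose, outside diameter 46 mm, bore 30 mm, height 24 mm, about 0.16 kg; origin: its middle (12 mm above what it lies on), z along its bore. Starts in the yellow tray; two to four of the rings are present
- ring4: dark steel ring, loose, outside diameter 46 mm, bore 30 mm, height 24 mm, about 0.16 kg; origin: its middle (12 mm above what it lies on), z along its bore. Starts in the yellow tray; two to four of the rings are present
- tray: yellow feed tray, fixed, 190 x 190 mm, floor 3 mm thick, rim 8 mm above the bench; origin: centre of its underside
- timer: blue spring-wound timer, fixed, 110 x 110 x 60 mm high; origin: centre of its underside. White dial on top with the wing key in its middle; the green band lies on the dial just before the key's stop
- key (a joint): how far the key is wound, rad: grows clockwise seen from above; 0 unwound, 5.7 the stop; the green band covers 5.2 to 5.7. A spring resists (up to about 0.3 N m), a ratchet holds the key where it is left
- key_grip (a point): middle of the key's brass wing, 96 mm above the bench, on the turning axis (vertical). The wing is 46 mm long (this frame's x, which is also where the red pointer points), 10 mm thick (y) and 28 mm high (z, from 82 to 110 mm above the bench); it turns with the key
- pin (a joint): how far the rack's locking pin is down, m: 0 up, 0.012 fully down. A spring and stiff detents resist (about 6 to 9 N) and hold it where it is left
- pin_top (a point): middle of the top of the pin's red head (22 mm diameter), 64 mm above the bench when up, 52 when down; the pin stands in a small blue block on the rack's far (+x) side, 85 mm from the rack's middle in its frame
- mallet: mallet standing on its head, handle up, loose, 0.3 kg, 90 mm high: white head 40 mm diameter and 40 mm high whose underside is the striking face, then a wooden handle 20 mm diameter; origin: centre of the striking face, z along the handle
- mallet_pad (a point): centre of the top of the mallet's round black pad (72 mm diameter, top 4 mm above the bench), fixed to the timer's base, 105 mm from the timer's middle along its +x
- oil: yellow oil bottle, bystander, 60 mm diameter, 150 mm high; origin: centre of its underside
- caliper: digital caliper lying on the bench, bystander, about 170 mm long (y); origin on the bench under its beam's middle
- brush: bench brush lying on the bench, bystander; origin: underside, lying along its x
Things that resemble listed ones, but are neither listed nor needed, are in the scene too. Leave any turquoise look-alike of the ring4 alone. There is more than one size of the timer; the one meant has the size given above.

How it is judged:
By the outcome, as a careful person would: the job done as asked, in the order asked, and still so for the second after the job is handed in, with the robot touching nothing.
Of ring1, ring2, ring3, ring4 only 2 to 4 are there at a start; the rules pass over those that are not, and their reading is None.
At some moment in a run one of ring1, ring2, ring3, ring4, bar may be knocked a few centimetres aside while the robot is not near it.
Once in a run the grip may slacken for a moment while it holds something.
It also fails if it takes over 200 s, if anything falls off the work surface, if the arm or the gripper's body presses on something with over 40 N, if the wrist force passes 120 N, or if a joint passes its speed limit or range.

## Working session

There is one attempt and no reset: what is moved stays moved. The work goes in short steps, Python scripts to look and compute and a tool call to move; the robot and the scene stay as the last step left them, time stands still between calls to the robot, and variables do not carry over. Pictures are saved under pics/ and viewed, at most 14 in all, crops included, and the job is handed in when it is done.

Besides the shell and the picture viewer there is one more tool, called by a JSON object that holds its "name" and its "arguments", one argument or row to a line. send_rows: Moves the arm, as the interface text tells. Its arguments: {"type":"object","properties":{"deltas":{"type":"string"},"fingers":{"type":"number"}},"required":["deltas"]}

```bash
ls; mkdir -p pics
cat > h.py <<'E'
import numpy as np, cv2
from rig import r
def snap(n,f):
    d=r.grab_frame(n); cv2.imwrite('pics/%s.png'%f,cv2.cvtColor(d['color'],cv2.COLOR_RGB2BGR)); np.savez('pics/%s.npz'%f,K=[d['fx'],d['fy'],d['cx'],d['cy']],T=d['world_from_camera']); return d
def w(f,u,v,z):
    d=np.load('pics/%s.npz'%f); fx,fy,cx,cy=d['K']; T=d['T']
    q=T[:3,:3]@[(u-cx)/fx,(v-cy)/fy,1]; p=T[:3,3]; return (p+q*(z-p[2])/q[2]).round(4)
E
python3 - <<'E'
from h import *
for n in('top','scene'):
    d=snap(n,n+'0'); print(n,d['fx'],d['world_from_camera'].round(3).tolist())
s=r.state(); print(s['ee_pos'],s['ee_rot'],s['gripper_width'],r.pinch_z)
E
```

```text
pics
top 588.0593686497684 [[-0.007, -0.997, 0.083, 0.321], [-1.0, 0.007, 0.008, 0.02], [-0.009, -0.083, -0.997, 1.624], [0.0, 0.0, 0.0, 1.0]]
scene 608.1749280355511 [[-0.357, 0.68, -0.64, 1.28], [0.934, 0.256, -0.248, 0.328], [-0.005, -0.687, -0.727, 1.017], [0.0, 0.0, 0.0, 1.0]]
[ 0.20404909 -0.59014725  0.23030196] [[ 9.45133813e-01  3.26683195e-01 -4.07235725e-04]
 [ 3.26683392e-01 -9.45132180e-01  1.76769019e-03]
 [ 1.92583089e-04 -1.80374091e-03 -9.99998355e-01]] 0.08562131363018778 0.0187
```

View pics/top0.png

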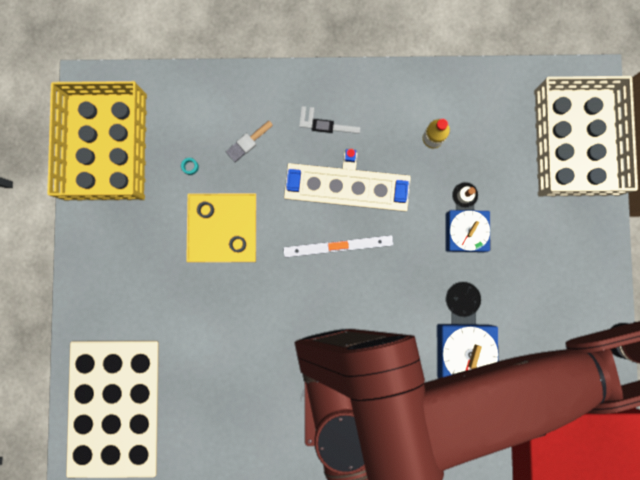

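View pics/scene0.png

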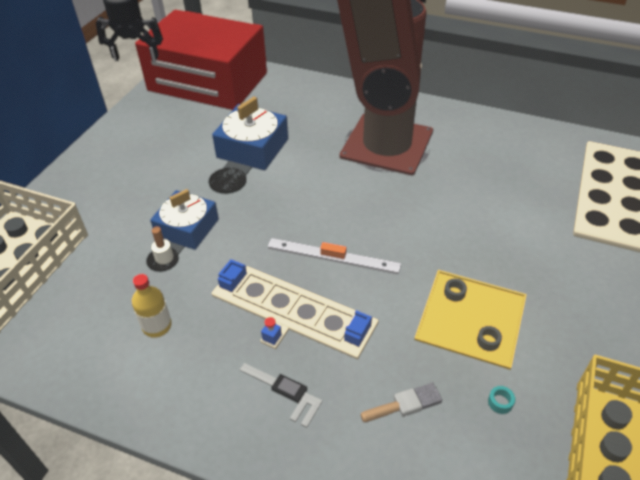

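The top view shows two rings in the tray, at (205,210) and (237,244). The bar is at (339,246), the rack at (347,187), and the pin at (350,154). The small timer at (469,231) has the mallet on its pad at (465,193), and a turquoise decoy lies at (190,166). Next I'll segment these to get coordinates.

```bash
cat >> h.py <<'E'
def blobs(f,lo,hi,box,z,amin=15):
    im=cv2.cvtColor(cv2.imread('pics/%s.png'%f),cv2.COLOR_BGR2HSV); m=cv2.inRange(im,lo,hi)
    x0,y0,x1,y1=box; k=np.zeros_like(m); k[y0:y1,x0:x1]=m[y0:y1,x0:x1]
    n,_,st,c=cv2.connectedComponentsWithStats(k); out=[]
    for i in range(1,n):
        if st[i,4]>=amin:
            lab=(_==i).astype(np.uint8); cs,_h=cv2.findContours(lab,cv2.RETR_EXTERNAL,cv2.CHAIN_APPROX_NONE)
            rc=cv2.minAreaRect(cs[0]); P=[w(f,*p,z)[:2] for p in cv2.boxPoints(rc)]
            e=P[1]-P[0]; g=P[2]-P[1]; L=e if e@e>g@g else g
            print(f,st[i].tolist(),c[i].round(1),'W',w(f,*c[i],z)[:2],'rectc',w(f,*rc[0],z)[:2],'sz',np.linalg.norm(e).round(3),np.linalg.norm(g).round(3),'ang',np.degrees(np.arctan2(L[1],L[0])).round(1)%180)
E
python3 - <<'E'
from h import *
f='top0'
print('rings');blobs(f,(0,0,0),(180,255,90),(188,195,255,261),.027)
print('posts');blobs(f,(100,120,60),(130,255,255),(275,140,420,220),.05)
print('cream');blobs(f,(12,20,180),(40,90,255),(275,140,420,220),.012,300)
print('bar');blobs(f,(0,0,190),(180,45,255),(275,230,400,262),.01)
print('orange');blobs(f,(3,120,120),(20,255,255),(275,230,400,262),.034)
print('pin');blobs(f,(170,120,120),(180,255,255),(335,140,365,175),.064,5);blobs(f,(0,150,120),(6,255,255),(335,140,365,175),.064,5)
print('timer');blobs(f,(100,120,60),(130,255,255),(435,170,500,260),.06)
print('dial');blobs(f,(0,0,190),(180,45,255),(435,205,500,260),.06)
print('head');blobs(f,(0,0,170),(180,60,255),(445,175,490,208),.044)
print('pad');blobs(f,(0,0,0),(180,255,70),(445,175,490,210),.004)
print('key');blobs(f,(10,100,100),(28,255,255),(445,208,495,252),.11,5)
print('green');blobs(f,(40,80,60),(85,255,255),(445,208,495,252),.06,5)
E
```

```text
rings
top0 [198, 203, 10, 13, 36] [200.6 207.2] W [0.541  0.3839] rectc [0.54   0.3822] sz 0.037 0.017 ang 154.0
top0 [203, 204, 11, 13, 32] [209.8 211.6] W [0.5287 0.3585] rectc [0.529  0.3607] sz 0.037 0.019 ang 154.1
top0 [230, 237, 9, 14, 28] [232.6 241.9] W [0.4449 0.2953] rectc [0.443  0.2937] sz 0.037 0.016 ang 163.4
top0 [238, 238, 7, 13, 21] [242.3 245.4] W [0.4353 0.2687] rectc [0.4374 0.2697] sz 0.034 0.014 ang 166.3
posts
top0 [346, 155, 9, 6, 40] [349.8 158.2] W [ 0.6687 -0.0258] rectc [ 0.6707 -0.0263] sz 0.014 0.022 ang 89.5
top0 [287, 169, 14, 22, 248] [293.3 179.9] W [0.6105 0.1279] rectc [0.6106 0.1279] sz 0.058 0.032 ang 173.6
top0 [395, 180, 13, 22, 249] [400.8 190.8] W [ 0.5782 -0.1627] rectc [ 0.5779 -0.1625] sz 0.058 0.032 ang 172.8
cream
top0 [284, 161, 127, 50, 3377] [347.2 186.4] W [ 0.598  -0.0188] rectc [ 0.6088 -0.02  ] sz 0.125 0.345 ang 83.5
bar
top0 [347, 235, 46, 15, 442] [370.1 242.2] W [ 0.4426 -0.0804] rectc [ 0.4426 -0.0801] sz 0.124 0.028 ang 96.0
top0 [284, 242, 45, 15, 432] [306.  249.3] W [0.4243 0.096 ] rectc [0.4242 0.0969] sz 0.122 0.027 an
[... 683 characters left out ...]
6 ang 40.0
top0 [474, 239, 16, 13, 89] [484.  247.3] W [ 0.423  -0.3797] rectc [ 0.421  -0.3796] sz 0.052 0.021 ang 127.4
dial
top0 [450, 211, 41, 39, 1087] [469.2 229.4] W [ 0.4711 -0.3418] rectc [ 0.4696 -0.3426] sz 0.105 0.103 ang 134.3
head
top0 [460, 187, 15, 15, 119] [465.9 194.6] W [ 0.5673 -0.3391] rectc [ 0.5682 -0.3402] sz 0.035 0.04 ang 34.0
pad
top0 [453, 183, 25, 25, 234] [462.9 195.6] W [ 0.5709 -0.3398] rectc [ 0.5726 -0.3457] sz 0.067 0.067 ang 178.4
key
top0 [468, 222, 11, 15, 56] [472.8 228.9] W [ 0.4676 -0.3396] rectc [ 0.4675 -0.3397] sz 0.045 0.009 ang 147.9
green
top0 [475, 242, 8, 6, 28] [478.5 244.7] W [ 0.4302 -0.3653] rectc [ 0.4304 -0.3649] sz 0.017 0.011 ang 116.1
```

```bash
cat >> h.py <<'E'
def plan(*wps):
    """waypoints (x,y,z,phi,nrows); prints rows, 5 per line; also levels the tool in first waypoint if tilted"""
    from scipy.spatial.transform import Rotation as R
    s=r.state(); p=np.array(s['ee_pos']); M=np.array(s['ee_rot'])
    for i,(x,y,z,ph,n) in enumerate(wps):
        c,q=np.cos(np.radians(ph)),np.sin(np.radians(ph)); G=np.array([[c,q,0],[q,-c,0],[0,0,-1]]); t=np.array([x,y,z]); rows=[]
        for k in range(n,0,-1):
            a=(M.T@(t-p)/k/.05).round(3); b=(R.from_matrix(M.T@G).as_rotvec()/k/.08).round(3)
            p=p+M@(a*.05); M=M@R.from_rotvec(b*.08).as_matrix(); rows.append(' '.join('%g'%(v+0.) for v in np.r_[a,b]))
            if max(abs(a).max(),abs(b).max())>1: rows[-1]+=' !!'
        for j in range(0,n,5): print(i,'; '.join(rows[j:j+5]))
def st():
    s=r.state(); M=np.array(s['ee_rot']); print('t',round(s['time'],1),'p',np.round(s['ee_pos'],4),'phi',np.degrees(np.arctan2(M[1,0],M[0,0])).round(2),'F',np.round(s['contact_force'],1),'w',round(s['gripper_width'],4),'gf',round(s['gripper_force'],1),'q',np.round(s['q'],0))
E
python3 - <<'E'
from h import *
plan((.43,-.25,.3,50,9),(.46,.27,.3,83.7,12))
E
```

```text
0 0.722 -0.551 -0.154 -0.002 -0.001 -0.75; 0.753 -0.506 -0.154 -0.002 -0.001 -0.75; 0.782 -0.46 -0.154 -0.002 -0.001 -0.75; 0.808 -0.413 -0.154 -0.003 -0.001 -0.75; 0.832 -0.363 -0.154 -0.002 -0.001 -0.75
0 0.852 -0.313 -0.154 -0.003 -0.001 -0.75; 0.869 -0.261 -0.155 -0.002 -0.001 -0.749; 0.883 -0.208 -0.155 -0.003 -0.001 -0.75; 0.895 -0.155 -0.155 -0.002 -0.001 -0.749
1 0.696 -0.519 0 0 0 -0.613; 0.721 -0.484 0 0 0 -0.613; 0.743 -0.448 0 0 0 -0.613; 0.765 -0.411 0 0 0 -0.613; 0.784 -0.373 0 0 0 -0.613
1 0.801 -0.334 0 0 0 -0.613; 0.816 -0.295 0 0 0 -0.612; 0.83 -0.255 0 0 0 -0.613; 0.841 -0.213 0 0 0 -0.612; 0.851 -0.172 0 0 0 -0.613
1 0.859 -0.13 0 0 0 -0.612; 0.863 -0.088 0 0 0 -0.613
```

{"name": "send_rows", "arguments": {
  "deltas": "0.72 -0.55 -0.15 0 0 -0.75; 0.75 -0.5 -0.15 0 0 -0.75; 0.78 -0.46 -0.15 0 0 -0.75; 0.8 -0.41 -0.15 0 0 -0.75; 0.83 -0.36 -0.15 0 0 -0.75",
  "fingers": -1
}}

```text
time: 0.6
ee_pos: [0.3297, -0.4008, 0.2686]
ee_rot: [[0.805, 0.593, -0.0], [0.593, -0.805, 0.001], [0.0, -0.001, -1.0]]
contact_force: [0.4, 0.4, 0.6]
gripper_width: 0.0854
gripper_force: 0.0
```

{"name": "send_rows", "arguments": {
  "deltas": "0.85 -0.31 -0.15 0 0 -0.75; 0.87 -0.26 -0.15 0 0 -0.75; 0.88 -0.2 -0.15 0 0 -0.75; 0.9 -0.15 -0.15 0 0 -0.75"
}}

```text
time: 1.0
ee_pos: [0.4307, -0.2502, 0.2988]
ee_rot: [[0.641, 0.768, -0.0], [0.768, -0.641, 0.0], [-0.0, -0.0, -1.0]]
contact_force: [-0.4, 0.0, 0.8]
gripper_width: 0.0853
gripper_force: 0.0
```

Run:
```python
from h import *
st(); d=snap('wrist','w_timer'); print(d['fx'],d['world_from_camera'].round(3).tolist())
st()
```

```text
t 1.0 p [ 0.4307 -0.2502  0.2988] phi 50.13 F [-0.4  0.   0.8] w 0.0853 gf 0.0 q [-39.  -7. 101.   0.  86.   1.]
333.1422756460375 [[0.768, -0.608, -0.201, 0.482], [-0.64, -0.73, -0.24, -0.189], [-0.0, 0.313, -0.95, 0.442], [0.0, 0.0, 0.0, 1.0]]
t 1.1 p [ 0.4344 -0.2451  0.3004] phi 50.57 F [1.4 4.1 1.3] w 0.085 gf 0.0 q [-39.  -7. 101.   0.  86.   1.]
```

{"name": "send_rows", "arguments": {
  "deltas": "0.7 -0.52 0 0 0 -0.6; 0.72 -0.48 0 0 0 -0.6; 0.74 -0.45 0 0 0 -0.6; 0.77 -0.41 0 0 0 -0.6; 0.78 -0.37 0 0 0 -0.6"
}}

```text
time: 1.55
ee_pos: [0.443, -0.0339, 0.2985]
ee_rot: [[0.441, 0.898, -0.0], [0.898, -0.441, 0.0], [-0.0, -0.0, -1.0]]
contact_force: [1.5, -0.1, -0.4]
gripper_width: 0.0855
gripper_force: 0.0
```

{"name": "send_rows", "arguments": {
  "deltas": "0.8 -0.33 0 0 0 -0.6; 0.82 -0.3 0 0 0 -0.6; 0.83 -0.25 0 0 0 -0.6; 0.84 -0.21 0 0 0 -0.6; 0.85 -0.17 0 0 0 -0.6"
}}

```text
time: 2.05
ee_pos: [0.4576, 0.1826, 0.2985]
ee_rot: [[0.214, 0.977, -0.0], [0.977, -0.214, -0.0], [-0.0, -0.0, -1.0]]
contact_force: [0.6, -0.5, 0.1]
gripper_width: 0.0851
gripper_force: 0.0
```

{"name": "send_rows", "arguments": {
  "deltas": "0.86 -0.13 0 0 0 -0.6; 0.86 -0.09 0 0 0 -0.6; 0 0 0 0 0 0; 0 0 0 0 0 0"
}}

```text
time: 2.45
ee_pos: [0.4632, 0.268, 0.298]
ee_rot: [[0.12, 0.993, -0.001], [0.993, -0.12, -0.001], [-0.001, -0.001, -1.0]]
contact_force: [-0.0, -0.0, -0.1]
gripper_width: 0.0852
gripper_force: 0.0
```

Run:
```python
from h import *
st(); d=snap('wrist','w_ring'); snap('top','top1')
```

```text
t 2.5 p [0.4632 0.268  0.298 ] phi 83.11 F [-0.  -0.  -0.1] w 0.0852 gf 0.0 q [22. -2. 96. -0. 86. 29.]
```

View pics/w_ring.png

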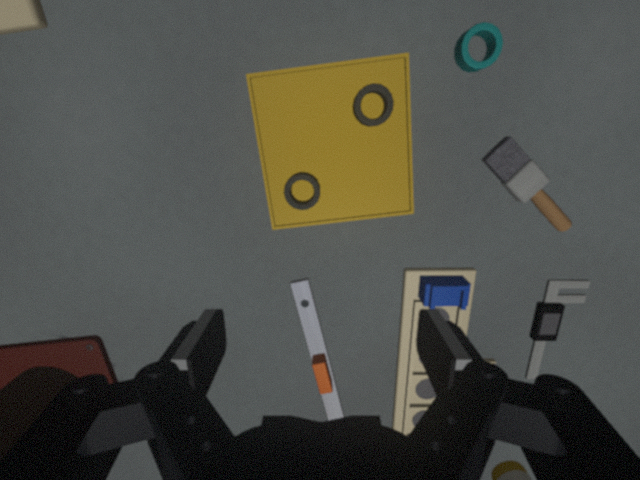

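View pics/w_timer.png

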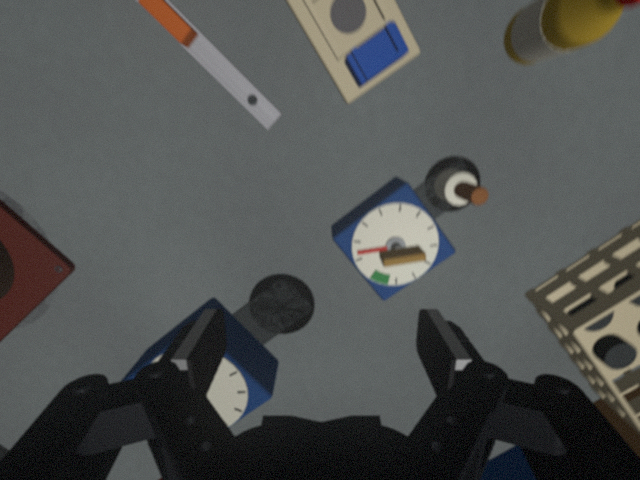

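The wrist view shows ring A at (373,104) and ring B at (302,190). In the timer view, the key's red pointer is at (372,251), the wing at (403,257), and the mallet at (462,190).

Run:
```python
from h import *
f='w_ring'
blobs(f,(0,0,0),(180,255,110),(345,75,402,135),.015,100)
blobs(f,(0,0,0),(180,255,110),(275,165,328,213),.015,100)
print('orange');blobs(f,(3,120,80),(14,255,255),(300,340,345,400),.030,50)
print('top1')
f='top1'
blobs(f,(0,0,0),(180,255,90),(188,195,255,261),.027)
plan((.535,.371,.1,83.7,6))
```

```text
w_ring [352, 83, 42, 44, 946] [373.1 104.2] W [0.5371 0.375 ] rectc [0.5364 0.3748] sz 0.048 0.046 ang 18.0
w_ring [284, 172, 36, 38, 736] [301.6 190.7] W [0.4393 0.2841] rectc [0.4393 0.2843] sz 0.044 0.047 ang 83.1
orange
w_ring [312, 362, 20, 32, 413] [322.1 376.9] W [0.4329 0.0075] rectc [0.4332 0.007 ] sz 0.021 0.056 ang 96.8
top1
top1 [213, 195, 27, 66, 124] [225.7 227.7] W [0.4841 0.3144] rectc [0.4843 0.3145] sz 0.005 0.193 ang 21.19999999999999
top1 [222, 195, 28, 66, 346] [234.7 227.5] W [0.4845 0.29  ] rectc [0.4842 0.2882] sz 0.018 0.194 ang 21.0
top1 [188, 213, 37, 42, 618] [210.3 232.6] W [0.471  0.3564] rectc [0.4582 0.3613] sz 0.084 0.11 ang 24.0
0 0.375 0.194 0.661 -0.001 0.002 -0.027; 0.374 0.195 0.661 -0.001 0.002 -0.027; 0.374 0.195 0.661 -0.002 0.002 -0.027; 0.373 0.196 0.661 -0.001 0.001 -0.027; 0.373 0.197 0.661 -0.002 0.002 -0.027
0 0.373 0.198 0.661 -0.001 0.001 -0.027
```

Run:
```python
from h import *
plan((.536,.373,.08,83.7,5),(.536,.373,.01,83.7,3))
```

```text
0 0.458 0.236 0.873 -0.002 0.002 -0.032; 0.458 0.237 0.873 -0.002 0.002 -0.032; 0.457 0.238 0.873 -0.001 0.002 -0.033; 0.456 0.239 0.874 -0.002 0.002 -0.032; 0.456 0.24 0.873 -0.001 0.002 -0.033
1 0 0 0.467 0 0 0; 0 0 0.467 0 0 0; 0 0 0.466 0 0 0
```

{"name": "send_rows", "arguments": {
  "deltas": "0.46 0.24 0.87 0 0 -0.03; 0.46 0.24 0.87 0 0 -0.03; 0.46 0.24 0.87 0 0 -0.03; 0.46 0.24 0.87 0 0 -0.03; 0.46 0.24 0.87 0 0 -0.03"
}}

```text
time: 3.05
ee_pos: [0.5371, 0.3723, 0.0828]
ee_rot: [[0.112, 0.994, 0.001], [0.994, -0.112, 0.0], [0.0, 0.001, -1.0]]
contact_force: [0.6, 1.6, 0.2]
gripper_width: 0.0852
gripper_force: 0.0
```

{"name": "send_rows", "arguments": {
  "deltas": "0 0 0.46 0 0 0; 0 0 0.46 0 0 0; 0 0 0.46 0 0 0; 0 0 0 0 0 0; 0 0 0 0 0 0"
}}

```text
time: 3.55
ee_pos: [0.5361, 0.372, 0.0153]
ee_rot: [[0.112, 0.994, -0.001], [0.994, -0.112, -0.001], [-0.001, -0.001, -1.0]]
contact_force: [-0.0, -0.2, 0.3]
gripper_width: 0.0859
gripper_force: 0.0
```

{"name": "send_rows", "arguments": {
  "deltas": "0 0 0 0 0 0; 0 0 0 0 0 0; 0 0 0 0 0 0; 0 0 0 0 0 0; 0 0 0 0 0 0",
  "fingers": 1
}}

```text
time: 4.05
ee_pos: [0.537, 0.3739, 0.0176]
ee_rot: [[0.11, 0.994, 0.003], [0.994, -0.11, 0.001], [0.001, 0.003, -1.0]]
contact_force: [-1.6, -2.7, 7.8]
gripper_width: 0.043
gripper_force: 59.7
```

{"name": "send_rows", "arguments": {
  "deltas": "0 0 0 0 0 0; 0 0 0 0 0 0; 0 0 0 0 0 0; 0 0 0 0 0 0; 0 0 0 0 0 0"
}}

```text
time: 4.55
ee_pos: [0.537, 0.3739, 0.0176]
ee_rot: [[0.11, 0.994, 0.003], [0.994, -0.11, 0.001], [0.001, 0.002, -1.0]]
contact_force: [-2.2, -1.2, 7.2]
gripper_width: 0.043
gripper_force: 59.7
```

Run:
```python
from h import *
st()
c=np.array([.594,-.017]);X=np.array([.9939,-.1104]);Y=np.array([.1104,.9939])
for i,y in enumerate((-.093,-.031,.031,.093)):print(i+1,(c+y*Y).round(4))
x,y=c+.031*Y
plan((.536,.373,.12,83.7,3),(x,y,.12,83.7,9),(x,y,.03,83.7,3))
```

```text
t 4.5 p [0.537  0.3739 0.0176] phi 83.71 F [-2.2 -1.2  7.2] w 0.043 gf 59.7 q [28. 29. 91. -0. 60. 34.]
1 [ 0.5837 -0.1094]
2 [ 0.5906 -0.0478]
3 [0.5974 0.0138]
4 [0.6043 0.0754]
0 -0.006 -0.004 -0.683 0.01 -0.006 0.001; -0.006 -0.005 -0.683 0.01 -0.005 0; -0.006 -0.005 -0.683 0.011 -0.006 0.001
1 -0.778 0.223 0 0 0 0; -0.778 0.223 0 0 0 0; -0.778 0.223 0 0 0 0; -0.779 0.223 0 0 0 0; -0.778 0.223 0 0 0 0
1 -0.779 0.224 0 0 0 0; -0.778 0.223 0 0 0 0; -0.779 0.224 0 0 0 0; -0.778 0.223 0 0 0 0
2 0 0 0.6 0 0 0; 0 0 0.6 0 0 0; 0 0 0.6 0 0 0
```

{"name": "send_rows", "arguments": {
  "deltas": "0 0 -0.68 0 0 0; 0 0 -0.68 0 0 0; 0 0 -0.68 0 0 0; -0.5 0.15 0 0 0 0; -0.78 0.22 0 0 0 0"
}}

```text
time: 5.05
ee_pos: [0.5481, 0.3094, 0.1199]
ee_rot: [[0.106, 0.994, 0.005], [0.994, -0.106, 0.002], [0.003, 0.004, -1.0]]
contact_force: [-0.3, -0.9, -2.2]
gripper_width: 0.0429
gripper_force: 61.3
```

{"name": "send_rows", "arguments": {
  "deltas": "-0.78 0.22 0 0 0 0; -0.78 0.22 0 0 0 0; -0.78 0.22 0 0 0 0; -0.78 0.22 0 0 0 0; -0.78 0.22 0 0 0 0"
}}

```text
time: 5.55
ee_pos: [0.5805, 0.1063, 0.1176]
ee_rot: [[0.109, 0.994, 0.001], [0.994, -0.109, 0.0], [0.0, 0.001, -1.0]]
contact_force: [-0.6, -0.3, -0.9]
gripper_width: 0.0428
gripper_force: 61.3
```

{"name": "send_rows", "arguments": {
  "deltas": "-0.78 0.22 0 0 0 0; -0.78 0.22 0 0 0 0; -0.3 0.1 0 0 0 0; 0 0 0 0 0 0"
}}

```text
time: 5.95
ee_pos: [0.5975, 0.0102, 0.1175]
ee_rot: [[0.113, 0.994, 0.001], [0.994, -0.113, -0.0], [-0.0, 0.001, -1.0]]
contact_force: [-0.0, 0.5, -0.2]
gripper_width: 0.0429
gripper_force: 61.3
```

Run:
```python
from h import *
st(); snap('wrist','w_r1')
x,y=.5974,.0138
plan((x,y,.035,83.7,4))
```

```text
t 6.0 p [0.5975 0.0102 0.1175] phi 83.51 F [-0.   0.5 -0.2] w 0.0429 gf 61.3 q [-7. 15. 98. -0. 68. -0.]
0 0.01 0 0.411 0 -0.002 -0.007; 0.009 0 0.412 0.001 -0.001 -0.006; 0.01 0 0.411 0 -0.002 -0.007; 0.009 0.001 0.412 0.001 -0.001 -0.006
```

View pics/w_r1.png

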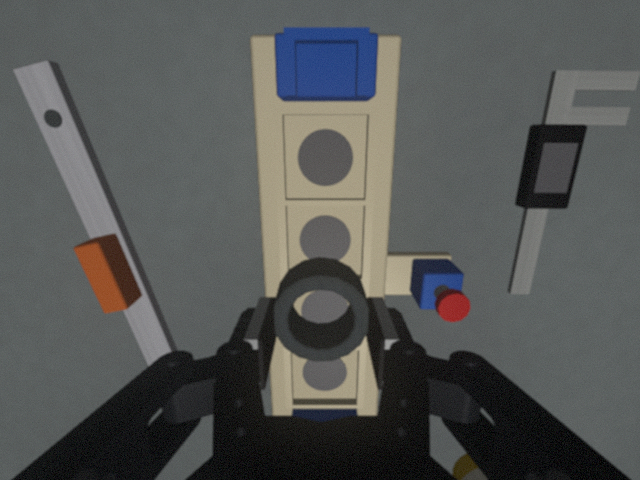

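The ring is gripped, with its centre at about (321,308). The pocket marks are at (325,157) and (325,240), and the pin head is at (452,305). I'll check for offsets.

Run:
```python
from h import *
f='w_r1'; T=np.load('pics/w_r1.npz')['T']; print(T.round(3).tolist())
for z in(.103,.115,.127):print(z,w(f,321,308,z))
print('p4',w(f,325,157,.012),'p3',w(f,325,240,.012),'pin',w(f,452.5,305,.064))
for p in((284,115),(368,115),(284,199),(366,199),(367,206),(287,206)):print(p,w(f,*p,.02))
print('post');blobs(f,(100,120,60),(130,255,255),(260,20,390,110),.046,300)
```

```text
[[0.994, -0.107, -0.034, 0.606], [-0.112, -0.944, -0.312, 0.09], [0.001, 0.313, -0.95, 0.26], [0.0, 0.0, 0.0, 1.0]]
0.103 [0.5962 0.0035 0.103 ]
0.115 [0.5969 0.0101 0.115 ]
0.127 [0.5976 0.0167 0.127 ]
p4 [0.6072 0.0749 0.012 ] p3 [0.6005 0.0126 0.012 ] pin [ 0.6803 -0.0254  0.064 ]
(284, 115) [0.5827 0.1057 0.02  ]
(368, 115) [0.6389 0.0993 0.02  ]
(284, 199) [0.5744 0.0494 0.02  ]
(366, 199) [0.6336 0.0427 0.02  ]
(367, 206) [0.634  0.0375 0.02  ]
(287, 206) [0.5758 0.044  0.02  ]
post
w_r1 [276, 27, 101, 73, 7003] [325.9  63.4] W [0.6131 0.1286] rectc [0.6132 0.1288] sz 0.037 0.056 ang 173.6
```

Run:
```python
from h import *
plan((.5999,.0133,.029,83.7,4))
```

```text
0 0.008 0.013 0.441 0 -0.002 -0.007; 0.009 0.013 0.442 0.001 -0.001 -0.006; 0.008 0.013 0.441 0 -0.002 -0.007; 0.009 0.013 0.442 0.001 -0.001 -0.006
```

{"name": "send_rows", "arguments": {
  "deltas": "0.035 0.05 0.4 0 0 0; 0 0 0.44 0 0 0; 0 0 0.44 0 0 0; 0 0 0.46 0 0 0; 0 0 0 0 0 0"
}}

```text
time: 6.5
ee_pos: [0.5972, 0.016, 0.0272]
ee_rot: [[0.108, 0.994, -0.005], [0.994, -0.108, 0.001], [0.001, -0.005, -1.0]]
contact_force: [-1.2, -0.3, -2.1]
gripper_width: 0.043
gripper_force: 68.5
```

Run:
```python
from h import *
st()
```

```text
t 6.5 p [0.5972 0.016  0.0272] phi 83.81 F [-1.2 -0.3 -2.1] w 0.043 gf 68.5 q [-6. 22. 99.  0. 59.  0.]
```

{"name": "send_rows", "arguments": {
  "deltas": "0 0 0 0 0 0; 0 0 0 0 0 0; 0 0 0 0 0 0"
}}

```text
time: 6.8
ee_pos: [0.6006, 0.0142, 0.0316]
ee_rot: [[0.109, 0.994, 0.002], [0.994, -0.109, -0.0], [0.0, 0.002, -1.0]]
contact_force: [0.0, -0.8, -1.1]
gripper_width: 0.0431
gripper_force: 68.6
```

Run:
```python
from h import *
st()
plan((.5999,.0133,.027,83.7,1))
```

```text
t 6.8 p [0.6006 0.0142 0.0316] phi 83.73 F [ 0.  -0.8 -1.1] w 0.0431 gf 68.6 q [-6. 22. 99.  0. 59.  0.]
0 -0.02 -0.013 0.091 0.027 -0.001 0.006
```

{"name": "send_rows", "arguments": {
  "deltas": "-0.02 -0.01 0.09 0 0 0; 0 0 0 0 0 0; 0 0 0 0 0 0"
}}

```text
time: 7.1
ee_pos: [0.5991, 0.0128, 0.0257]
ee_rot: [[0.11, 0.994, -0.0], [0.994, -0.11, 0.0], [0.0, -0.0, -1.0]]
contact_force: [-0.4, -0.4, -1.8]
gripper_width: 0.043
gripper_force: 68.6
```

{"name": "send_rows", "arguments": {
  "deltas": "0 0 0 0 0 0; 0 0 0 0 0 0; 0 0 0 0 0 0; 0 0 0 0 0 0",
  "fingers": -1
}}

```text
time: 7.5
ee_pos: [0.5992, 0.0129, 0.0257]
ee_rot: [[0.11, 0.994, 0.0], [0.994, -0.11, 0.0], [0.0, 0.0, -1.0]]
contact_force: [0.1, -0.6, 0.5]
gripper_width: 0.0853
gripper_force: 0.0
```

{"name": "send_rows", "arguments": {
  "deltas": "0 0 -0.5 0 0 0; 0 0 -0.9 0 0 0; 0 0 -0.9 0 0 0; 0 0 -0.9 0 0 0; 0 0 0 0 0 0"
}}

```text
time: 8.0
ee_pos: [0.6038, 0.0125, 0.1944]
ee_rot: [[0.11, 0.994, 0.014], [0.994, -0.11, -0.002], [0.0, 0.014, -1.0]]
contact_force: [1.4, -0.4, 0.4]
gripper_width: 0.0856
gripper_force: 0.0
```

Run:
```python
from h import *
st(); snap('wrist','w_p1'); snap('top','top2')
blobs('top2',(0,0,0),(180,255,90),(188,195,255,261),.027,10)
plan((.4395,.2835,.19,83.7,8),(.4395,.2835,.1,83.7,2))
```

```text
t 8.0 p [0.6038 0.0125 0.1944] phi 83.71 F [ 1.4 -0.4  0.4] w 0.0856 gf 0.0 q [-6. 11. 94.  0. 75.  0.]
top2 [230, 237, 9, 14, 27] [232.5 242.1] W [0.4444 0.2956] rectc [0.443  0.2937] sz 0.037 0.016 ang 163.4
top2 [239, 239, 6, 12, 18] [242.6 245.5] W [0.435 0.268] rectc [0.4362 0.2684] sz 0.031 0.011 ang 165.1
0 0.628 -0.474 -0.008 0.006 0 0; 0.629 -0.473 -0.008 0.006 0 0; 0.628 -0.474 -0.007 0.006 0 0; 0.629 -0.473 -0.007 0.006 0 0; 0.628 -0.474 -0.007 0.006 0 0
0 0.629 -0.473 -0.007 0.006 0 0; 0.628 -0.474 -0.007 0.006 0 0; 0.629 -0.473 -0.006 0.006 0 0
1 0 0 0.9 0 0 0; 0 0 0.9 0 0 0
```

View pics/w_p1.png

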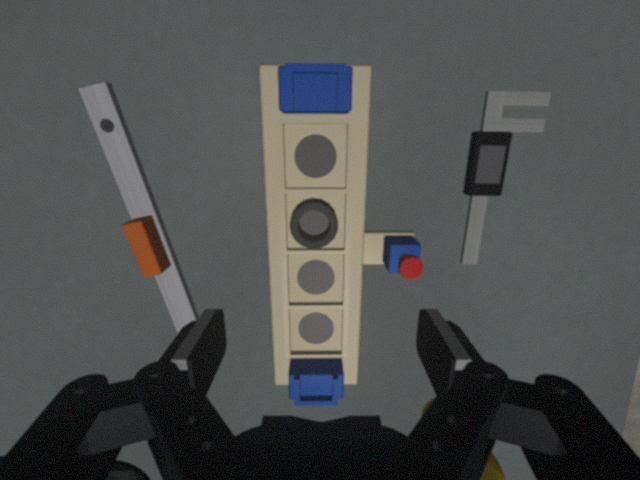

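Ring A lies flat in pocket 3 at (314,222), and ring B hasn't moved.

{"name": "send_rows", "arguments": {
  "deltas": "0.63 -0.47 0 0 0 0; 0.63 -0.47 0 0 0 0; 0.63 -0.47 0 0 0 0; 0.63 -0.47 0 0 0 0; 0.63 -0.47 0 0 0 0"
}}

```text
time: 8.6
ee_pos: [0.4973, 0.1832, 0.1832]
ee_rot: [[0.11, 0.994, -0.004], [0.994, -0.11, -0.001], [-0.001, -0.004, -1.0]]
contact_force: [0.5, -0.6, -0.2]
gripper_width: 0.0853
gripper_force: 0.0
```

{"name": "send_rows", "arguments": {
  "deltas": "0.63 -0.47 0 0 0 0; 0.63 -0.47 0 0 0 0; 0.63 -0.47 0 0 0 0; 0 0 0.9 0 0 0; 0 0 0.9 0 0 0"
}}

```text
time: 9.1
ee_pos: [0.4391, 0.2854, 0.0943]
ee_rot: [[0.107, 0.994, 0.001], [0.994, -0.107, 0.001], [0.001, 0.001, -1.0]]
contact_force: [0.2, 0.6, -0.7]
gripper_width: 0.0856
gripper_force: 0.0
```

{"name": "send_rows", "arguments": {
  "deltas": "0 0 0.2 0 0 0; 0 0 0 0 0 0; 0 0 0 0 0 0"
}}

```text
time: 9.4
ee_pos: [0.4407, 0.2841, 0.0866]
ee_rot: [[0.11, 0.994, 0.001], [0.994, -0.11, 0.0], [0.0, 0.001, -1.0]]
contact_force: [-0.7, 1.3, 0.0]
gripper_width: 0.0855
gripper_force: 0.0
```

Run:
```python
from h import *
st(); plan((.4395,.2835,.015,83.7,3))
```

```text
t 9.4 p [0.4407 0.2841 0.0866] phi 83.67 F [-0.7  1.3  0. ] w 0.0855 gf 0.0 q [ 24.   8. 110.  -0.  63.  31.]
0 -0.005 -0.008 0.477 0.003 -0.002 -0.002; -0.005 -0.008 0.477 0.003 -0.001 -0.003; -0.005 -0.008 0.478 0.003 -0.002 -0.002
```

{"name": "send_rows", "arguments": {
  "deltas": "0 -0.01 0.48 0 0 0; 0 -0.01 0.48 0 0 0; 0 -0.01 0.48 0 0 0; 0 0 0 0 0 0; 0 0 0 0 0 0"
}}

```text
time: 9.9
ee_pos: [0.4399, 0.2846, 0.0154]
ee_rot: [[0.11, 0.994, 0.002], [0.994, -0.11, 0.001], [0.001, 0.002, -1.0]]
contact_force: [-0.1, 0.8, 0.4]
gripper_width: 0.0854
gripper_force: 0.0
```

{"name": "send_rows", "arguments": {
  "deltas": "0 0 0 0 0 0; 0 0 0 0 0 0; 0 0 0 0 0 0; 0 0 0 0 0 0; 0 0 0 0 0 0",
  "fingers": 1
}}

```text
time: 10.4
ee_pos: [0.4397, 0.2848, 0.0156]
ee_rot: [[0.11, 0.994, 0.002], [0.994, -0.11, 0.001], [0.001, 0.002, -1.0]]
contact_force: [-1.4, -2.0, 8.6]
gripper_width: 0.0439
gripper_force: 47.3
```

Run:
```python
from h import *
st(); plan((.4395,.2835,.12,83.7,3),(.5931,-.0483,.12,83.7,10))
```

```text
t 10.4 p [0.4397 0.2848 0.0156] phi 83.7 F [-1.4 -2.   8.6] w 0.0439 gf 47.3 q [ 24.  14. 111.  -0.  54.  31.]
0 -0.008 0.001 -0.696 0.009 -0.005 0; -0.008 0.001 -0.696 0.01 -0.006 0; -0.008 0 -0.696 0.009 -0.005 0
1 -0.626 0.378 0 0 0 0; -0.626 0.378 0 0 0 0; -0.626 0.378 0 0 0 0; -0.626 0.378 0 0 0 0; -0.626 0.378 0 0 0 0
1 -0.626 0.378 0 0 0 0; -0.626 0.378 0 0 0 0; -0.626 0.379 0 0 0 0; -0.626 0.378 0 0 0 0; -0.625 0.379 0 0 0 0
```

{"name": "send_rows", "arguments": {
  "deltas": "0 0 -0.7 0 0 0; 0 0 -0.7 0 0 0; 0 0 -0.7 0 0 0; -0.62 0.38 0 0 0 0; -0.62 0.38 0 0 0 0"
}}

```text
time: 10.9
ee_pos: [0.4705, 0.2187, 0.1208]
ee_rot: [[0.107, 0.994, 0.004], [0.994, -0.107, 0.001], [0.002, 0.004, -1.0]]
contact_force: [0.1, -0.2, -3.1]
gripper_width: 0.0432
gripper_force: 61.1
```

{"name": "send_rows", "arguments": {
  "deltas": "-0.62 0.38 0 0 0 0; -0.62 0.38 0 0 0 0; -0.62 0.38 0 0 0 0; -0.62 0.38 0 0 0 0; -0.62 0.38 0 0 0 0"
}}

```text
time: 11.4
ee_pos: [0.5471, 0.0525, 0.1187]
ee_rot: [[0.11, 0.994, 0.0], [0.994, -0.11, 0.0], [0.0, 0.0, -1.0]]
contact_force: [0.5, 0.3, -1.1]
gripper_width: 0.043
gripper_force: 61.1
```

{"name": "send_rows", "arguments": {
  "deltas": "-0.62 0.38 0 0 0 0; -0.62 0.38 0 0 0 0; -0.62 0.38 0 0 0 0; 0 0 0 0 0 0; 0 0 0 0 0 0"
}}

```text
time: 11.9
ee_pos: [0.593, -0.0454, 0.1183]
ee_rot: [[0.112, 0.994, -0.001], [0.994, -0.112, 0.001], [0.0, -0.001, -1.0]]
contact_force: [0.3, 0.3, -3.4]
gripper_width: 0.0426
gripper_force: 61.3
```

Run:
```python
from h import *
st(); plan((.5931,-.0483,.035,83.7,4))
```

```text
t 11.9 p [ 0.593  -0.0454  0.1183] phi 83.59 F [ 0.3  0.3 -3.4] w 0.0426 gf 61.3 q [-12.  15.  98.   0.  68.  -6.]
0 -0.015 0.003 0.417 -0.003 -0.001 -0.006; -0.014 0.002 0.417 -0.002 -0.001 -0.006; -0.014 0.002 0.416 -0.003 -0.002 -0.006; -0.015 0.002 0.417 -0.002 -0.001 -0.006
```

{"name": "send_rows", "arguments": {
  "deltas": "-0.06 0.01 0.42 0 0 0; 0 0 0.42 0 0 0; 0 0 0.42 0 0 0; 0 0 0.42 0 0 0; 0 0 0 0 0 0"
}}

```text
time: 12.4
ee_pos: [0.5898, -0.0457, 0.0311]
ee_rot: [[0.108, 0.994, -0.007], [0.994, -0.108, 0.002], [0.001, -0.007, -1.0]]
contact_force: [-0.2, -0.1, -2.2]
gripper_width: 0.0428
gripper_force: 61.5
```

{"name": "send_rows", "arguments": {
  "deltas": "0 0 0 0 0 0; 0 0 0 0 0 0; 0 0 0 0 0 0"
}}

```text
time: 12.7
ee_pos: [0.5945, -0.0477, 0.0363]
ee_rot: [[0.109, 0.994, 0.003], [0.994, -0.109, -0.001], [-0.0, 0.003, -1.0]]
contact_force: [-0.1, 0.2, -1.7]
gripper_width: 0.0431
gripper_force: 61.5
```

Run:
```python
from h import *
st(); plan((.5931,-.0483,.0255,83.7,1))
```

```text
t 12.7 p [ 0.5945 -0.0477  0.0363] phi 83.72 F [-0.1  0.2 -1.7] w 0.0431 gf 61.5 q [-12.  21. 100.   0.  59.  -6.]
0 -0.014 -0.028 0.215 0.033 0.003 0.004
```

Now release, raise, and plan the move to the bar.

{"name": "send_rows", "arguments": {
  "deltas": "-0.01 -0.02 0.1 0 0 0; 0 0 0.1 0 0 0; 0 0 0 0 0 0; 0 0 0 0 0 0"
}}

```text
time: 13.1
ee_pos: [0.5928, -0.0484, 0.0249]
ee_rot: [[0.11, 0.994, 0.001], [0.994, -0.11, -0.0], [-0.0, 0.001, -1.0]]
contact_force: [0.1, 0.0, 1.4]
gripper_width: 0.0432
gripper_force: 61.8
```

{"name": "send_rows", "arguments": {
  "deltas": "0 0 0 0 0 0; 0 0 0 0 0 0; 0 0 0 0 0 0; 0 0 0 0 0 0",
  "fingers": -1
}}

```text
time: 13.5
ee_pos: [0.5923, -0.0482, 0.0245]
ee_rot: [[0.11, 0.994, -0.0], [0.994, -0.11, 0.0], [0.0, -0.0, -1.0]]
contact_force: [0.2, 0.4, -0.2]
gripper_width: 0.0852
gripper_force: 0.0
```

{"name": "send_rows", "arguments": {
  "deltas": "0 0 -0.5 0 0 0; 0 0 -0.9 0 0 0; 0 0 -0.9 0 0 0; 0 0 -0.9 0 0 0; 0 0 0 0 0 0"
}}

```text
time: 14.0
ee_pos: [0.597, -0.0491, 0.1932]
ee_rot: [[0.11, 0.994, 0.014], [0.994, -0.11, -0.003], [-0.001, 0.014, -1.0]]
contact_force: [0.9, 0.2, -0.3]
gripper_width: 0.0854
gripper_force: 0.0
```

{"name": "send_rows", "arguments": {
  "deltas": "0 -0.8 0 0 0 -0.7; 0 -0.8 0 0 0 -0.7; 0 0 0 0 0 -0.7; 0 0 0 0 0 -0.7"
}}

```text
time: 14.4
ee_pos: [0.5112, -0.0414, 0.1839]
ee_rot: [[-0.116, 0.993, -0.001], [0.993, 0.116, 0.0], [0.0, -0.001, -1.0]]
contact_force: [0.6, -0.5, -0.3]
gripper_width: 0.0854
gripper_force: 0.0
```

Run:
```python
from h import *
st(); snap('wrist','w_p2');snap('top','top3')
f='w_p2'
print('orange');blobs(f,(3,120,80),(14,255,255),(0,0,639,400),.034,50)
blobs(f,(100,120,60),(130,255,255),(0,0,639,300),.046,300)
f='top3'
print('orange');blobs(f,(3,120,120),(20,255,255),(275,230,400,262),.034)
```

```text
t 14.4 p [ 0.5112 -0.0414  0.1839] phi 96.66 F [ 0.6 -0.5 -0.3] w 0.0854 gf 0.0 q [-13.  -0. 107.   0.  74. -20.]
orange
w_p2 [225, 129, 27, 66, 1495] [237.8 161.7] W [0.4329 0.009 ] rectc [0.4328 0.0091] sz 0.02 0.055 ang 96.3
w_p2 [431, 0, 100, 67, 4817] [483.3  29.9] W [0.6103 0.1251] rectc [0.6087 0.1267] sz 0.043 0.063 ang 174.4
w_p2 [490, 217, 43, 36, 670] [507.4 232.9] W [ 0.6726 -0.023 ] rectc [ 0.6766 -0.0252] sz 0.031 0.03 ang 83.8
orange
top3 [328, 242, 20, 9, 145] [337.3 245.7] W [0.432  0.0099] rectc [0.4319 0.0094] sz 0.053 0.021 ang 96.7
top3 [321, 248, 6, 14, 31] [323.4 255.5] W [0.4058 0.0477] rectc [0.4083 0.0472] sz 0.037 0.006 ang 165.6
top3 [358, 258, 16, 4, 34] [365.  260.2] W [ 0.3922 -0.0646] rectc [ 0.3941 -0.0659] sz 0.041 0.008 ang 89.6
```

View pics/w_p2.png

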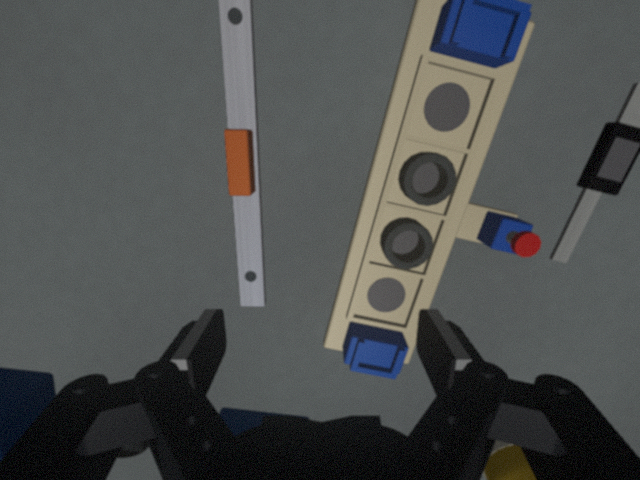

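Both rings are seated, in pockets 2 and 3. The bar's block is at (238,162). Going for the bar.

Run:
```python
from h import *
plan((.4328,.0088,.09,96.3,3),(.4328,.0088,.016,96.3,2))
```

```text
0 0.394 -0.488 0.629 0 0 0.019; 0.393 -0.489 0.629 0 0 0.019; 0.393 -0.489 0.629 0 0 0.018
1 0 0 0.74 0 0 0; 0 0 0.74 0 0 0
```

{"name": "send_rows", "arguments": {
  "deltas": "0.39 -0.49 0.63 0 0 0.02; 0.39 -0.49 0.63 0 0 0.02; 0.39 -0.49 0.63 0 0 0.02; 0 0 0 0 0 0; 0 0 0 0 0 0"
}}

```text
time: 15.0
ee_pos: [0.4321, 0.0087, 0.0892]
ee_rot: [[-0.109, 0.994, -0.002], [0.994, 0.109, 0.0], [0.0, -0.002, -1.0]]
contact_force: [0.7, -0.9, 1.1]
gripper_width: 0.0854
gripper_force: 0.0
```

Run:
```python
from h import *
st(); plan((.4328,.0088,.016,96.3,3))
```

```text
t 15.0 p [0.4321 0.0087 0.0892] phi 96.24 F [ 0.7 -0.9  1.1] w 0.0854 gf 0.0 q [ -9.  -5. 122.  -0.  63. -16.]
0 0 0.006 0.488 -0.008 -0.002 -0.004; 0 0.005 0.488 -0.007 -0.002 -0.005; 0.001 0.005 0.487 -0.008 -0.002 -0.004
```

{"name": "send_rows", "arguments": {
  "deltas": "0 0 0.48 0 0 0; 0 0 0.48 0 0 0; 0 0 0.48 0 0 0; 0 0 0 0 0 0; 0 0 0 0 0 0"
}}

```text
time: 15.5
ee_pos: [0.4346, 0.0077, 0.0192]
ee_rot: [[-0.108, 0.994, 0.001], [0.994, 0.108, -0.0], [-0.0, 0.001, -1.0]]
contact_force: [0.5, -0.9, 0.2]
gripper_width: 0.0855
gripper_force: 0.0
```

{"name": "send_rows", "arguments": {
  "deltas": "0 0 0 0 0 0; 0 0 0 0 0 0; 0 0 0 0 0 0; 0 0 0 0 0 0; 0 0 0 0 0 0",
  "fingers": 1
}}

```text
time: 16.0
ee_pos: [0.4336, 0.0082, 0.0188]
ee_rot: [[-0.109, 0.994, 0.001], [0.994, 0.109, -0.0], [-0.0, 0.001, -1.0]]
contact_force: [-0.1, 0.8, -1.3]
gripper_width: 0.0185
gripper_force: 59.0
```

{"name": "send_rows", "arguments": {
  "deltas": "0 0 0 0 0 0; 0 0 0 0 0 0; 0 0 0 0 0 0"
}}

```text
time: 16.3
ee_pos: [0.4336, 0.0082, 0.0188]
ee_rot: [[-0.109, 0.994, 0.001], [0.994, 0.109, -0.0], [-0.0, 0.001, -1.0]]
contact_force: [-0.7, 0.8, 6.1]
gripper_width: 0.0185
gripper_force: 60.0
```

Run:
```python
from h import *
st(); plan((.4328,.0088,.13,96.3,3),(.5965,-.0175,.13,83.66,6))
```

```text
t 16.3 p [0.4336 0.0082 0.0188] phi 96.26 F [-0.7  0.8  6.1] w 0.0185 gf 60.0 q [ -9.   3. 124.   0.  53. -16.]
0 0.005 -0.004 -0.742 0.004 0.001 -0.003; 0.004 -0.005 -0.741 0.004 0.001 -0.003; 0.005 -0.005 -0.742 0.004 0.001 -0.002
1 -0.147 0.533 0 0 0 0.46; -0.127 0.538 0 0 0 0.459; -0.108 0.542 0 0 0 0.46; -0.087 0.546 0 0 0 0.459; -0.068 0.548 0 0 0 0.46
1 -0.047 0.551 0 0 0 0.459
```

{"name": "send_rows", "arguments": {
  "deltas": "0 0 -0.6 0 0 0; 0 0 -0.8 0 0 0; 0 0 -0.8 0 0 0; -0.15 0.53 0 0 0 0.46; -0.13 0.54 0 0 0 0.46"
}}

```text
time: 16.8
ee_pos: [0.4892, -0.001, 0.1302]
ee_rot: [[-0.034, 0.999, 0.004], [0.999, 0.034, -0.001], [-0.001, 0.004, -1.0]]
contact_force: [0.7, -0.5, -2.1]
gripper_width: 0.0184
gripper_force: 59.6
```

{"name": "send_rows", "arguments": {
  "deltas": "-0.11 0.54 0 0 0 0.46; -0.09 0.54 0 0 0 0.46; -0.07 0.55 0 0 0 0.46; -0.05 0.55 0 0 0 0.46; 0 0 0 0 0 0"
}}

```text
time: 17.3
ee_pos: [0.5985, -0.0197, 0.1272]
ee_rot: [[0.113, 0.994, 0.001], [0.994, -0.113, -0.0], [-0.0, 0.001, -1.0]]
contact_force: [0.6, 0.4, -1.9]
gripper_width: 0.0182
gripper_force: 59.9
```

{"name": "send_rows", "arguments": {
  "deltas": "0 0 0 0 0 0; 0 0 0 0 0 0; 0 0 0 0 0 0"
}}

```text
time: 17.6
ee_pos: [0.5953, -0.0187, 0.1278]
ee_rot: [[0.111, 0.994, -0.001], [0.994, -0.111, 0.0], [0.0, -0.001, -1.0]]
contact_force: [-0.1, -0.7, -2.5]
gripper_width: 0.0183
gripper_force: 59.9
```

Run:
```python
from h import *
st(); snap('wrist','w_bar'); snap('scene','s_bar'); plan((.5965,-.0175,.075,83.66,3))
```

```text
t 17.6 p [ 0.5953 -0.0187  0.1278] phi 83.63 F [-0.1 -0.7 -2.5] w 0.0183 gf 59.9 q [-9. 14. 97.  0. 69. -3.]
0 0.009 0.004 0.355 -0.001 0 -0.003; 0.009 0.004 0.354 -0.001 0 -0.002; 0.01 0.004 0.355 0 0 -0.003
```

View pics/w_bar.png

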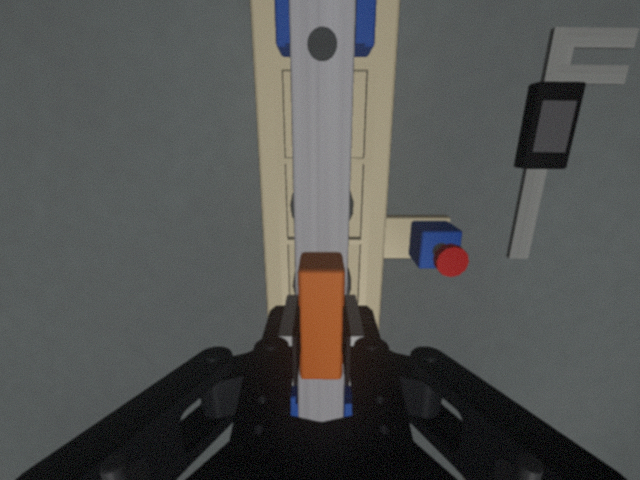

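The bar is held, parallel to the rack and centred over it. Lowering it now.

{"name": "send_rows", "arguments": {
  "deltas": "0.02 0.02 0.35 0 0 0; 0 0 0.35 0 0 0; 0 0 0.35 0 0 0; 0 0 0 0 0 0; 0 0 0 0 0 0"
}}

```text
time: 18.2
ee_pos: [0.5971, -0.018, 0.0758]
ee_rot: [[0.111, 0.994, -0.001], [0.994, -0.111, 0.0], [0.0, -0.001, -1.0]]
contact_force: [-0.3, -1.1, -2.7]
gripper_width: 0.0184
gripper_force: 59.8
```

{"name": "send_rows", "arguments": {
  "deltas": "0 0 0 0 0 0; 0 0 0 0 0 0"
}}

```text
time: 18.4
ee_pos: [0.5984, -0.0183, 0.077]
ee_rot: [[0.111, 0.994, 0.002], [0.994, -0.111, -0.0], [-0.0, 0.002, -1.0]]
contact_force: [0.3, -0.1, -2.2]
gripper_width: 0.0186
gripper_force: 59.8
```

Run:
```python
from h import *
st(); snap('wrist','w_bar2'); plan((.5963,-.0175,.061,83.66,3))
for u,v in((0,0),):pass
```

```text
t 18.4 p [ 0.5984 -0.0183  0.077 ] phi 83.61 F [ 0.3 -0.1 -2.2] w 0.0186 gf 59.8 q [-9. 18. 99.  0. 63. -3.]
0 0.004 -0.014 0.106 0.009 0 -0.004; 0.003 -0.014 0.106 0.009 0.001 -0.004; 0.004 -0.014 0.106 0.009 0 -0.004
```

View pics/w_bar2.png

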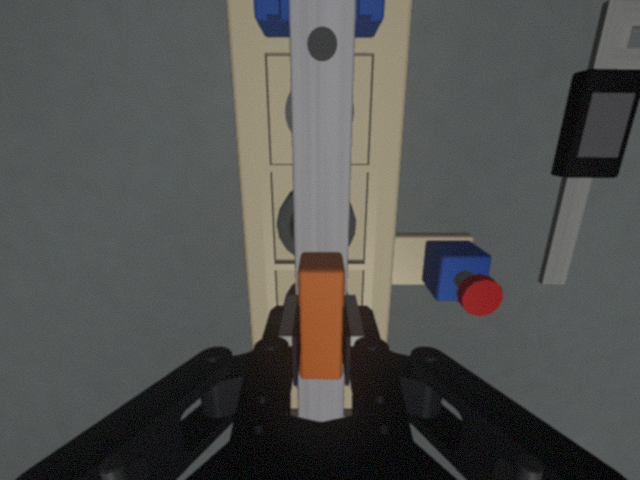

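The bar is within about 1-2 mm of the saddle's centre: the post spans u = 255-384 and the bar 290-356. Continuing down.

{"name": "send_rows", "arguments": {
  "deltas": "0.01 -0.04 0.1 0 0 0; 0 0 0.1 0 0 0; 0 0 0.1 0 0 0; 0 0 0 0 0 0; 0 0 0 0 0 0"
}}

```text
time: 18.95
ee_pos: [0.5956, -0.0174, 0.0608]
ee_rot: [[0.111, 0.994, -0.0], [0.994, -0.111, -0.0], [-0.0, -0.0, -1.0]]
contact_force: [-1.2, 0.3, 3.3]
gripper_width: 0.0186
gripper_force: 60.6
```

{"name": "send_rows", "arguments": {
  "deltas": "0 0 0 0 0 0; 0 0 0 0 0 0; 0 0 0 0 0 0"
}}

```text
time: 19.25
ee_pos: [0.5956, -0.0174, 0.0608]
ee_rot: [[0.111, 0.994, 0.0], [0.994, -0.111, 0.0], [0.0, 0.0, -1.0]]
contact_force: [-2.5, 1.3, 5.6]
gripper_width: 0.0185
gripper_force: 60.7
```

Run:
```python
from h import *
st()
```

```text
t 19.2 p [ 0.5956 -0.0174  0.0608] phi 83.61 F [-2.5  1.3  5.6] w 0.0185 gf 60.7 q [-9. 19. 99.  0. 62. -3.]
```

{"name": "send_rows", "arguments": {
  "deltas": "0 0 0 0 0 0; 0 0 0 0 0 0; 0 0 0 0 0 0; 0 0 0 0 0 0",
  "fingers": -1
}}

```text
time: 19.65
ee_pos: [0.5956, -0.0174, 0.0604]
ee_rot: [[0.111, 0.994, 0.0], [0.994, -0.111, 0.0], [0.0, 0.0, -1.0]]
contact_force: [0.6, -0.0, 0.5]
gripper_width: 0.0751
gripper_force: 0.0
```

{"name": "send_rows", "arguments": {
  "deltas": "0 0 -0.3 0 0 0; 0 0 -0.9 0 0 0; 0 0 -0.9 0 0 0; 0 0 -0.9 0 0 0; 0 0 -0.5 0 0 0"
}}

```text
time: 20.15
ee_pos: [0.5974, -0.0177, 0.2419]
ee_rot: [[0.111, 0.994, 0.007], [0.994, -0.111, -0.001], [-0.0, 0.007, -1.0]]
contact_force: [0.2, 0.7, -0.5]
gripper_width: 0.0852
gripper_force: 0.0
```

Run:
```python
from h import *
st(); snap('wrist','w_bar3'); plan((.54,-.33,.25,40,10))
```

```text
t 20.1 p [ 0.5974 -0.0177  0.2419] phi 83.61 F [ 0.2  0.7 -0.5] w 0.0852 gf 0.0 q [-9.  8. 91.  0. 80. -3.]
0 -0.633 -0.048 -0.009 0.015 -0.005 0.952; -0.635 0.001 -0.008 0.015 -0.005 0.951; -0.633 0.049 -0.008 0.015 -0.005 0.952; -0.628 0.097 -0.008 0.015 -0.005 0.951; -0.619 0.144 -0.008 0.015 -0.005 0.952
0 -0.606 0.191 -0.008 0.015 -0.005 0.951; -0.59 0.237 -0.008 0.015 -0.006 0.952; -0.57 0.281 -0.008 0.016 -0.005 0.951; -0.547 0.323 -0.009 0.015 -0.006 0.952; -0.52 0.364 -0.008 0.016 -0.005 0.951
```

View pics/w_bar3.png

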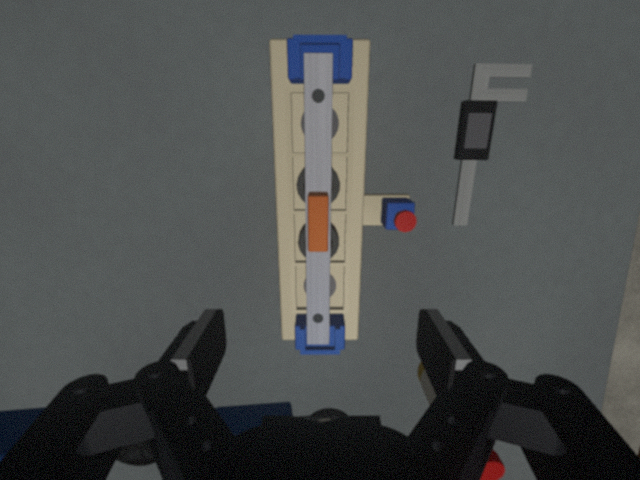

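The bar lies in both saddles, with its ends at (318,55) and (318,343). Now to the mallet.

{"name": "send_rows", "arguments": {
  "deltas": "-0.63 -0.05 0 0 0 0.95; -0.63 0 0 0 0 0.95; -0.63 0.05 0 0 0 0.95; -0.63 0.1 0 0 0 0.95; -0.62 0.14 0 0 0 0.95"
}}

```text
time: 20.7
ee_pos: [0.5657, -0.1742, 0.2366]
ee_rot: [[0.475, 0.88, 0.001], [0.88, -0.475, -0.0], [0.0, 0.001, -1.0]]
contact_force: [-0.1, 0.3, -0.5]
gripper_width: 0.0854
gripper_force: 0.0
```

{"name": "send_rows", "arguments": {
  "deltas": "-0.61 0.19 0 0 0 0.95; -0.6 0.24 0 0 0 0.95; -0.57 0.28 0 0 0 0.95; -0.75 0.32 0 0 0 0.95; -0.75 0.36 0 0 0 0.95"
}}

```text
time: 21.2
ee_pos: [0.5209, -0.3464, 0.2366]
ee_rot: [[0.767, 0.642, 0.001], [0.642, -0.767, -0.001], [0.0, 0.001, -1.0]]
contact_force: [0.6, -0.2, 0.2]
gripper_width: 0.0857
gripper_force: 0.0
```

{"name": "send_rows", "arguments": {
  "deltas": "-0.5 0 0 0 0 0; -0.5 0 0 0 0 0; 0 0 0 0 0 0; 0 0 0 0 0 0"
}}

```text
time: 21.6
ee_pos: [0.4828, -0.3776, 0.2363]
ee_rot: [[0.766, 0.643, 0.001], [0.643, -0.766, -0.0], [0.001, 0.001, -1.0]]
contact_force: [0.9, 0.3, -0.0]
gripper_width: 0.0857
gripper_force: 0.0
```

Run:
```python
from h import *
st(); snap('wrist','w_mal')
f='w_mal'
print('head');blobs(f,(0,0,150),(180,70,255),(0,0,639,400),.044,100)
print('handle');blobs(f,(3,80,50),(20,255,220),(0,0,639,400),.094,60)
```

```text
t 21.6 p [ 0.4828 -0.3776  0.2363] phi 39.98 F [ 0.9  0.3 -0. ] w 0.0857 gf 0.0 q [-45.  11.  89.   0.  80.   5.]
head
w_mal [155, 0, 83, 47, 1276] [193.2  18.9] W [ 0.5464 -0.18  ] rectc [ 0.5453 -0.1836] sz 0.07 0.035 ang 130.1
w_mal [333, 105, 39, 42, 756] [349.4 126.6] W [ 0.5676 -0.3417] rectc [ 0.5699 -0.343 ] sz 0.035 0.037 ang 42.69999999999999
w_mal [611, 113, 28, 26, 243] [626.6 127.3] W [ 0.7364 -0.5435] rectc [ 0.7362 -0.5437] sz 0.029 0.008 ang 179.6
w_mal [570, 151, 34, 27, 269] [586.9 165. ] W [ 0.6911 -0.5438] rectc [ 0.6908 -0.5435] sz 0.033 0.008 ang 2.1
w_mal [597, 153, 33, 30, 311] [613.9 169.8] W [ 0.7054 -0.5681] rectc [ 0.7068 -0.5686] sz 0.036 0.01 ang 0.3
w_mal [231, 156, 107, 104, 6952] [285.6 204.4] W [ 0.47   -0.3416] rectc [ 0.4673 -0.342 ] sz 0.105 0.103 ang 26.4
w_mal [525, 179, 114, 206, 6016] [592.4 279.4] W [ 0.621  -0.6505] rectc [ 0.6118 -0.6434] sz 0.112 0.259 ang 56.599999999999994
w_mal [533, 188, 32, 27, 277] [548.8 201.1] W [ 0.6446 -0.544 ] rectc [ 0.6447 -0.5439] sz 0.034 0.009 ang 0.2
w_mal [555, 193, 36, 30, 365] [572.8 208.2] W [ 0.6558 -
[... 260 characters left out ...]
 0.037 0.012 ang 179.4
w_mal [51, 373, 25, 16, 186] [ 63.6 379.8] W [ 0.1254 -0.2679] rectc [ 0.1267 -0.2679] sz 0.036 0.013 ang 163.9
w_mal [38, 383, 19, 17, 189] [ 47.  393.1] W [ 0.0938 -0.2613] rectc [ 0.0919 -0.2619] sz 0.03 0.016 ang 172.9
handle
w_mal [344, 113, 25, 23, 446] [356.3 124.3] W [ 0.5689 -0.3426] rectc [ 0.5689 -0.3422] sz 0.019 0.017 ang 130.1
w_mal [252, 206, 53, 30, 708] [278.  220.6] W [ 0.4654 -0.3431] rectc [ 0.4666 -0.3428] sz 0.048 0.014 ang 148.5
w_mal [622, 341, 17, 16, 66] [631.3 350.3] W [ 0.5878 -0.6973] rectc [ 0.5884 -0.698 ] sz 0.019 0.01 ang 179.7
w_mal [614, 370, 25, 23, 97] [627.5 381.2] W [ 0.5635 -0.7271] rectc [ 0.5637 -0.7252] sz 0.004 0.042 ang 92.3
```

View pics/w_mal.png

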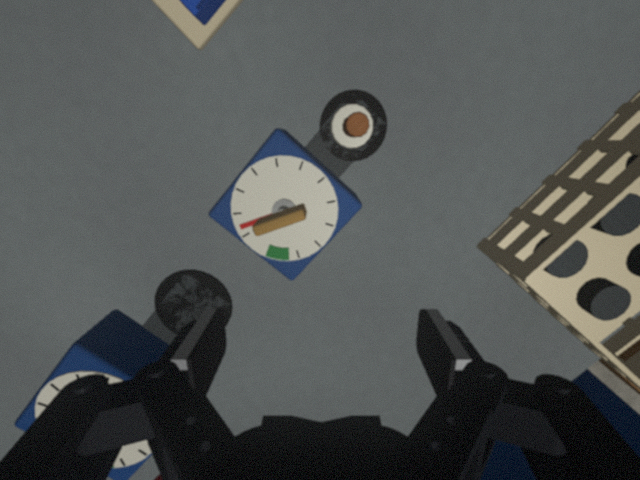

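The mallet handle's top is at (356,124) on the pad. The key's wing is at (278,220), its red pointer near (245,225), and the green band at (278,252).

Run:
```python
from h import *
f='w_mal'
im=cv2.cvtColor(cv2.imread('pics/w_mal.png'),cv2.COLOR_BGR2HSV)
m=cv2.inRange(im,(0,0,0),(180,255,62)); k=np.zeros_like(m); k[88:162,318:388]=m[88:162,318:388]
ys,xs=np.nonzero(k); h=cv2.convexHull(np.c_[xs,ys].astype(np.int32)); (u,v),R=cv2.minEnclosingCircle(h); print('pad',u,v,R,w(f,u,v,.004))
m=cv2.inRange(im,(0,140,100),(4,255,255))|cv2.inRange(im,(172,140,100),(180,255,255)); k=np.zeros_like(m);k[156:262,231:340]=m[156:262,231:340]
ys,xs=np.nonzero(k);print('pointer',len(xs),w(f,xs.mean(),ys.mean(),.064),w(f,xs.min(),ys[xs.argmin()],.064))
print('green',w(f,278,252,.06),'hub',w(f,284,205,.065))
# timer outline corners at z=.06
for p in((210,213),(279,129),(361,205),(291,279)):print(w(f,*p,.06))
plan((.569,-.342,.13,40,4),(.569,-.342,.052,40,3))
```

```text
pad 346.0416564941406 128.9583282470703 42.57948303222656 [ 0.5664 -0.3424  0.004 ]
pointer 51 [ 0.436  -0.3245  0.064 ] [ 0.4304 -0.3199  0.064 ]
green [ 0.4301 -0.3651  0.06  ] hub [ 0.4732 -0.3398  0.065 ]
[ 0.4194 -0.2895  0.06  ]
[ 0.524  -0.2936  0.06  ]
[ 0.5201 -0.3972  0.06  ]
[ 0.4152 -0.3938  0.06  ]
0 0.441 0.141 0.531 0.002 -0.002 0.003; 0.44 0.141 0.531 0.002 -0.002 0.002; 0.441 0.141 0.531 0.002 -0.002 0.003; 0.441 0.141 0.531 0.002 -0.002 0.002
1 0 0 0.52 0 0 0; 0 0 0.52 0 0 0; 0 0 0.52 0 0 0
```

{"name": "send_rows", "arguments": {
  "deltas": "0.44 0.14 0.53 0 0 0; 0.44 0.14 0.53 0 0 0; 0.44 0.14 0.53 0 0 0; 0.44 0.14 0.4 0 0 0; 0 0 0 0 0 0"
}}

```text
time: 22.15
ee_pos: [0.5693, -0.3378, 0.1319]
ee_rot: [[0.763, 0.647, -0.004], [0.647, -0.763, 0.005], [-0.0, -0.006, -1.0]]
contact_force: [0.5, -0.6, 0.2]
gripper_width: 0.0852
gripper_force: 0.0
```

{"name": "send_rows", "arguments": {
  "deltas": "0 0 0 0 0 0; 0 0 0 0 0 0"
}}

```text
time: 22.35
ee_pos: [0.5688, -0.3423, 0.1375]
ee_rot: [[0.765, 0.644, 0.001], [0.644, -0.765, -0.001], [0.0, 0.002, -1.0]]
contact_force: [-0.4, 0.7, 0.4]
gripper_width: 0.0856
gripper_force: 0.0
```

Run:
```python
from h import *
st(); plan((.569,-.342,.052,40,4))
```

```text
t 22.4 p [ 0.5688 -0.3423  0.1375] phi 40.1 F [-0.4  0.7  0.4] w 0.0856 gf 0.0 q [-38.  22.  86.  -0.  72.  12.]
0 0.002 -0.001 0.427 0.006 -0.001 0.005; 0.002 -0.001 0.428 0.006 0 0.006; 0.001 -0.001 0.427 0.005 -0.001 0.005; 0.002 -0.002 0.428 0.006 0 0.006
```

{"name": "send_rows", "arguments": {
  "deltas": "0 0 0.43 0 0 0; 0 0 0.43 0 0 0; 0 0 0.43 0 0 0; 0 0 0.43 0 0 0; 0 0 0 0 0 0"
}}

```text
time: 22.85
ee_pos: [0.5662, -0.3415, 0.0481]
ee_rot: [[0.766, 0.643, -0.003], [0.643, -0.766, 0.002], [-0.001, -0.004, -1.0]]
contact_force: [-0.4, 0.7, -1.0]
gripper_width: 0.0851
gripper_force: 0.0
```

{"name": "send_rows", "arguments": {
  "deltas": "0 0 0 0 0 0; 0 0 0 0 0 0; 0 0 0 0 0 0; 0 0 0 0 0 0; 0 0 0 0 0 0",
  "fingers": 1
}}

```text
time: 23.35
ee_pos: [0.5688, -0.3426, 0.0512]
ee_rot: [[0.765, 0.644, 0.001], [0.644, -0.765, -0.001], [0.0, 0.002, -1.0]]
contact_force: [-1.3, 0.6, 3.3]
gripper_width: 0.0186
gripper_force: 58.3
```

{"name": "send_rows", "arguments": {
  "deltas": "0 0 0 0 0 0; 0 0 0 0 0 0; 0 0 0 0 0 0"
}}

```text
time: 23.65
ee_pos: [0.5688, -0.3426, 0.0512]
ee_rot: [[0.765, 0.644, 0.001], [0.644, -0.765, -0.001], [0.0, 0.001, -1.0]]
contact_force: [0.5, 0.3, 5.8]
gripper_width: 0.0185
gripper_force: 58.3
```

Run:
```python
from h import *
st(); plan((.569,-.342,.16,40,4),(.6805,-.026,.16,40,8))
```

```text
t 23.6 p [ 0.5688 -0.3426  0.0512] phi 40.07 F [0.5 0.3 5.8] w 0.0185 gf 58.3 q [-38.  28.  89.  -0.  64.  12.]
0 0.003 -0.001 -0.544 0.004 -0.001 0.004; 0.002 -0.001 -0.544 0.004 -0.001 0.003; 0.002 -0.001 -0.544 0.005 -0.001 0.004; 0.003 -0.002 -0.545 0.004 0 0.003
1 0.721 -0.426 0 0 0 0; 0.721 -0.426 0 0 0 0; 0.721 -0.426 0 0 0 0; 0.722 -0.426 0 0 0 0; 0.721 -0.426 0 0 0 0
1 0.722 -0.426 0 0 0 0; 0.721 -0.426 0 0 0 0; 0.722 -0.425 0 0 0 0
```

{"name": "send_rows", "arguments": {
  "deltas": "0 0 -0.5 0 0 0; 0 0 -0.55 0 0 0; 0 0 -0.55 0 0 0; 0 0 -0.55 0 0 0; 0 0 0 0 0 0"
}}

```text
time: 24.15
ee_pos: [0.5703, -0.3436, 0.1618]
ee_rot: [[0.765, 0.644, 0.006], [0.644, -0.765, -0.004], [0.002, 0.007, -1.0]]
contact_force: [0.9, -0.8, -2.5]
gripper_width: 0.0189
gripper_force: 59.1
```

{"name": "send_rows", "arguments": {
  "deltas": "0.72 -0.43 0 0 0 0; 0.72 -0.43 0 0 0 0; 0.72 -0.43 0 0 0 0; 0.72 -0.43 0 0 0 0; 0.72 -0.43 0 0 0 0"
}}

```text
time: 24.65
ee_pos: [0.6359, -0.142, 0.1546]
ee_rot: [[0.766, 0.643, -0.003], [0.643, -0.766, 0.001], [-0.002, -0.003, -1.0]]
contact_force: [0.4, -0.2, -2.8]
gripper_width: 0.0185
gripper_force: 59.2
```

{"name": "send_rows", "arguments": {
  "deltas": "0.72 -0.43 0 0 0 0; 0.72 -0.43 0 0 0 0; 0.72 -0.43 0 0 0 0; 0 0 0 0 0 0; 0 0 0 0 0 0"
}}

```text
time: 25.15
ee_pos: [0.6769, -0.0238, 0.1547]
ee_rot: [[0.764, 0.646, -0.004], [0.646, -0.764, 0.0], [-0.003, -0.003, -1.0]]
contact_force: [-0.1, -0.2, -2.4]
gripper_width: 0.0186
gripper_force: 59.3
```

{"name": "send_rows", "arguments": {
  "deltas": "0 0 0 0 0 0; 0 0 0 0 0 0"
}}

```text
time: 25.35
ee_pos: [0.6773, -0.0265, 0.1566]
ee_rot: [[0.766, 0.642, -0.001], [0.642, -0.766, -0.0], [-0.001, -0.001, -1.0]]
contact_force: [-0.8, 0.1, -2.5]
gripper_width: 0.0189
gripper_force: 59.3
```

Run:
```python
from h import *
st(); snap('wrist','w_hit'); plan((.6807,-.0262,.125,40,3))
```

```text
t 25.4 p [ 0.6773 -0.0265  0.1566] phi 39.97 F [-0.8  0.1 -2.5] w 0.0189 gf 59.3 q [-9. 23. 83. -0. 74. 41.]
0 0.018 0.012 0.213 -0.002 0.003 -0.003; 0.018 0.011 0.213 -0.002 0.003 -0.003; 0.018 0.012 0.214 -0.002 0.002 -0.004
```

View pics/w_hit.png

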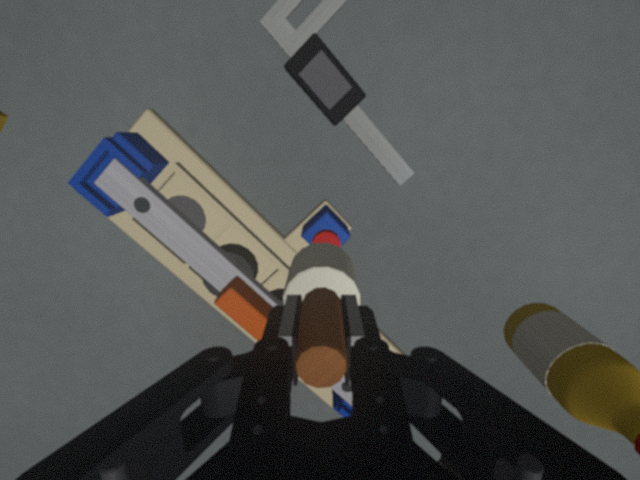

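The mallet is held upright above the pin, whose head shows at (326,240). Descending to press it.

{"name": "send_rows", "arguments": {
  "deltas": "0.05 0.04 0.25 0 0 0; 0 0 0.25 0 0 0; 0 0 0.25 0 0 0; 0 0 0 0 0 0; 0 0 0 0 0 0"
}}

```text
time: 25.9
ee_pos: [0.6805, -0.025, 0.1189]
ee_rot: [[0.765, 0.644, -0.002], [0.644, -0.765, 0.0], [-0.001, -0.002, -1.0]]
contact_force: [-0.6, -0.0, -2.3]
gripper_width: 0.0187
gripper_force: 59.3
```

{"name": "send_rows", "arguments": {
  "deltas": "0 0 0 0 0 0; 0 0 0 0 0 0"
}}

```text
time: 26.1
ee_pos: [0.6818, -0.0251, 0.121]
ee_rot: [[0.765, 0.644, 0.002], [0.644, -0.765, -0.0], [0.001, 0.001, -1.0]]
contact_force: [0.5, -0.5, -3.4]
gripper_width: 0.0189
gripper_force: 59.3
```

{"name": "send_rows", "arguments": {
  "deltas": "0 0 0.07 0 0 0; 0 0 0.07 0 0 0; 0 0 0 0 0 0; 0 0 0 0 0 0"
}}

```text
time: 26.5
ee_pos: [0.681, -0.0251, 0.1128]
ee_rot: [[0.765, 0.644, -0.001], [0.644, -0.765, 0.0], [-0.0, -0.0, -1.0]]
contact_force: [-0.7, -1.1, -2.0]
gripper_width: 0.0186
gripper_force: 59.3
```

{"name": "send_rows", "arguments": {
  "deltas": "0 0 0.06 0 0 0; 0 0 0.06 0 0 0; 0 0 0 0 0 0"
}}

```text
time: 26.8
ee_pos: [0.6817, -0.0251, 0.1076]
ee_rot: [[0.765, 0.644, 0.001], [0.644, -0.765, -0.0], [0.001, 0.001, -1.0]]
contact_force: [0.5, 0.2, 0.4]
gripper_width: 0.0187
gripper_force: 59.9
```

{"name": "send_rows", "arguments": {
  "deltas": "0 0 0.07 0 0 0; 0 0 0.07 0 0 0; 0 0 0 0 0 0"
}}

```text
time: 27.1
ee_pos: [0.6817, -0.0252, 0.1002]
ee_rot: [[0.765, 0.644, 0.001], [0.644, -0.765, -0.0], [0.001, 0.001, -1.0]]
contact_force: [0.4, 0.3, 2.1]
gripper_width: 0.0184
gripper_force: 59.9
```

{"name": "send_rows", "arguments": {
  "deltas": "0 0 0.06 0 0 0; 0 0 0 0 0 0; 0 0 0 0 0 0"
}}

```text
time: 27.4
ee_pos: [0.682, -0.0251, 0.099]
ee_rot: [[0.765, 0.644, 0.002], [0.644, -0.765, -0.0], [0.001, 0.001, -1.0]]
contact_force: [-2.8, 0.4, 10.9]
gripper_width: 0.0184
gripper_force: 60.5
```

{"name": "send_rows", "arguments": {
  "deltas": "0 0 0.05 0 0 0; 0 0 0 0 0 0; 0 0 0 0 0 0"
}}

```text
time: 27.7
ee_pos: [0.6824, -0.025, 0.0989]
ee_rot: [[0.765, 0.644, 0.003], [0.644, -0.765, -0.0], [0.002, 0.002, -1.0]]
contact_force: [-8.0, 1.6, 20.3]
gripper_width: 0.0182
gripper_force: 61.9
```

{"name": "send_rows", "arguments": {
  "deltas": "0 0 -0.2 0 0 0; 0 0 -0.5 0 0 0; 0 0 -0.7 0 0 0; 0 0 0 0 0 0; 0 0 0 0 0 0"
}}

```text
time: 28.2
ee_pos: [0.6814, -0.0252, 0.1644]
ee_rot: [[0.765, 0.644, 0.001], [0.644, -0.765, -0.0], [0.0, 0.001, -1.0]]
contact_force: [-0.6, 0.8, -3.3]
gripper_width: 0.0187
gripper_force: 59.4
```

Run:
```python
from h import *
st(); snap('scene','s_pin'); snap('wrist','w_pin'); plan((.571,-.344,.16,40,9))
f='w_pin'
print('red');blobs(f,(0,140,90),(4,255,255),(280,180,380,290),.052,5)
blobs('scene0',(0,140,90),(4,255,255),(250,300,290,350),.064,5)
blobs('s_pin',(0,140,90),(4,255,255),(250,300,290,350),.052,5)
```

```text
t 28.2 p [ 0.6814 -0.0252  0.1644] phi 40.06 F [-0.6  0.8 -3.3] w 0.0187 gf 59.4 q [-9. 23. 82. -0. 75. 41.]
0 -0.641 0.387 0.005 -0.004 0.004 0.001; -0.641 0.387 0.005 -0.004 0.004 0.001; -0.641 0.387 0.005 -0.004 0.004 0.001; -0.641 0.387 0.004 -0.004 0.003 0.002; -0.641 0.388 0.004 -0.004 0.004 0.001
0 -0.641 0.388 0.004 -0.004 0.003 0.002; -0.641 0.388 0.005 -0.004 0.004 0.001; -0.642 0.387 0.004 -0.004 0.003 0.002; -0.641 0.388 0.005 -0.004 0.004 0.001
red
w_pin [313, 229, 24, 16, 273] [324.9 236.6] W [ 0.6849 -0.0251] rectc [ 0.6852 -0.0248] sz 0.012 0.019 ang 124.2
scene0 [265, 318, 10, 9, 64] [269.5 321.7] W [ 0.6838 -0.0272] rectc [ 0.6831 -0.0278] sz 0.018 0.018 ang 175.5
s_pin [266, 321, 9, 9, 54] [270. 325.] W [ 0.6832 -0.0276] rectc [ 0.6831 -0.0276] sz 0.015 0.016 ang 62.5
```

The pin is at its hard stop: 12 mm of travel, and the force rose to 20 N without further movement. Returning the mallet.

{"name": "send_rows", "arguments": {
  "deltas": "-0.64 0.39 0 0 0 0; -0.64 0.39 0 0 0 0; -0.64 0.39 0 0 0 0; -0.64 0.39 0 0 0 0; -0.64 0.39 0 0 0 0"
}}

```text
time: 28.8
ee_pos: [0.6196, -0.2033, 0.1618]
ee_rot: [[0.765, 0.644, -0.004], [0.644, -0.765, 0.002], [-0.002, -0.004, -1.0]]
contact_force: [0.2, -0.3, -2.7]
gripper_width: 0.0185
gripper_force: 59.4
```

{"name": "send_rows", "arguments": {
  "deltas": "-0.64 0.39 0 0 0 0; -0.64 0.39 0 0 0 0; -0.64 0.39 0 0 0 0; -0.64 0.39 0 0 0 0; 0 0 0 0 0 0"
}}

```text
time: 29.3
ee_pos: [0.5706, -0.3489, 0.1618]
ee_rot: [[0.768, 0.64, -0.004], [0.64, -0.768, 0.0], [-0.003, -0.003, -1.0]]
contact_force: [0.7, 0.4, -2.8]
gripper_width: 0.0186
gripper_force: 59.2
```

{"name": "send_rows", "arguments": {
  "deltas": "0 0 0.6 0 0 0; 0 0 0.6 0 0 0; 0 0 0.4 0 0 0; 0 0 0 0 0 0; 0 0 0 0 0 0"
}}

```text
time: 29.8
ee_pos: [0.5731, -0.3437, 0.0831]
ee_rot: [[0.765, 0.644, -0.002], [0.644, -0.765, 0.002], [-0.001, -0.003, -1.0]]
contact_force: [-0.7, -0.7, -1.9]
gripper_width: 0.0185
gripper_force: 59.3
```

{"name": "send_rows", "arguments": {
  "deltas": "0 0 0 0 0 0; 0 0 0 0 0 0"
}}

```text
time: 30.0
ee_pos: [0.5748, -0.3454, 0.0865]
ee_rot: [[0.765, 0.644, 0.002], [0.644, -0.765, -0.002], [0.001, 0.003, -1.0]]
contact_force: [0.5, 0.3, -2.2]
gripper_width: 0.0184
gripper_force: 59.3
```

Run:
```python
from h import *
st(); plan((.571,-.344,.052,40,3))
```

```text
t 30.0 p [ 0.5748 -0.3454  0.0865] phi 40.07 F [ 0.5  0.3 -2.2] w 0.0184 gf 59.3 q [-38.  26.  87.   0.  67.  12.]
0 -0.014 -0.024 0.23 0.012 -0.003 0.005; -0.014 -0.024 0.23 0.012 -0.003 0.005; -0.013 -0.023 0.229 0.013 -0.002 0.005
```

{"name": "send_rows", "arguments": {
  "deltas": "-0.04 -0.06 0.22 0 0 0; 0 0 0.22 0 0 0; 0 0 0.22 0 0 0; 0 0 0 0 0 0; 0 0 0 0 0 0"
}}

```text
time: 30.5
ee_pos: [0.5697, -0.3433, 0.0505]
ee_rot: [[0.765, 0.644, -0.001], [0.644, -0.765, 0.001], [-0.0, -0.002, -1.0]]
contact_force: [0.4, 0.1, -2.8]
gripper_width: 0.0185
gripper_force: 59.2
```

{"name": "send_rows", "arguments": {
  "deltas": "0 0 0 0 0 0; 0 0 0 0 0 0; 0 0 0 0 0 0"
}}

```text
time: 30.8
ee_pos: [0.5703, -0.3437, 0.0515]
ee_rot: [[0.765, 0.644, -0.0], [0.644, -0.765, 0.0], [-0.0, -0.0, -1.0]]
contact_force: [-0.0, -0.2, -2.0]
gripper_width: 0.0184
gripper_force: 59.2
```

{"name": "send_rows", "arguments": {
  "deltas": "0 0 0.03 0 0 0; 0 0 0 0 0 0; 0 0 0 0 0 0"
}}

```text
time: 31.1
ee_pos: [0.5702, -0.3437, 0.05]
ee_rot: [[0.765, 0.644, -0.0], [0.644, -0.765, 0.0], [0.0, -0.0, -1.0]]
contact_force: [-0.4, 0.3, -1.6]
gripper_width: 0.0185
gripper_force: 59.2
```

{"name": "send_rows", "arguments": {
  "deltas": "0 0 0 0 0 0; 0 0 0 0 0 0; 0 0 0 0 0 0; 0 0 0 0 0 0; 0 0 0 0 0 0",
  "fingers": -1
}}

```text
time: 31.6
ee_pos: [0.5704, -0.3438, 0.0503]
ee_rot: [[0.765, 0.644, 0.0], [0.644, -0.765, -0.0], [0.0, 0.0, -1.0]]
contact_force: [-0.1, 0.3, -0.1]
gripper_width: 0.085
gripper_force: 0.0
```

{"name": "send_rows", "arguments": {
  "deltas": "0 0 -0.5 0 0 0; 0 0 -0.7 0 0 0; 0 0 -0.9 0 0 0; 0 0 -0.9 0 0 0; -0.44 -0.14 -0.5 0 0 0"
}}

```text
time: 32.1
ee_pos: [0.5517, -0.3526, 0.2303]
ee_rot: [[0.764, 0.645, 0.006], [0.645, -0.764, -0.004], [0.002, 0.007, -1.0]]
contact_force: [-0.3, -0.4, 0.6]
gripper_width: 0.0855
gripper_force: 0.0
```

{"name": "send_rows", "arguments": {
  "deltas": "-0.44 -0.14 0 0 0 0; -0.44 -0.14 0 0 0 0; -0.44 -0.14 0 0 0 0; 0 0 0 0 0 0; 0 0 0 0 0 0"
}}

```text
time: 32.6
ee_pos: [0.4848, -0.3791, 0.2253]
ee_rot: [[0.766, 0.643, 0.001], [0.643, -0.766, -0.0], [0.0, 0.0, -1.0]]
contact_force: [0.2, 0.8, 1.2]
gripper_width: 0.0851
gripper_force: 0.0
```

Run:
```python
from h import *
st(); snap('wrist','w_key')
f='w_key'
print('head');blobs(f,(0,0,150),(180,70,255),(300,80,400,170),.044,100)
print('handle');blobs(f,(3,80,50),(20,255,220),(0,0,400,300),.094,60)
print('dial');blobs(f,(0,0,150),(180,70,255),(200,130,360,300),.06,600)
im=cv2.cvtColor(cv2.imread('pics/w_key.png'),cv2.COLOR_BGR2HSV)
m=cv2.inRange(im,(0,0,150),(180,70,255));k=np.zeros_like(m);k[140:290,200:345]=m[140:290,200:345]
n,l,s,c=cv2.connectedComponentsWithStats(k);i=1+s[1:,4].argmax();ys,xs=np.nonzero(l==i);h=cv2.convexHull(np.c_[xs,ys].astype(np.int32))
W=np.array([w(f,*p[0],.06)[:2] for p in h]);A=np.c_[2*W,np.ones(len(W))];q=np.linalg.lstsq(A,(W**2).sum(1),rcond=None)[0];print('dial circle',q[:2],np.sqrt(q[2]+q[:2]@q[:2]))
blobs('w_key',(0,140,90),(4,255,255),(200,130,360,300),.062,5)
blobs('w_key',(40,80,40),(85,255,255),(200,130,360,300),.06,5)
```

```text
t 32.6 p [ 0.4848 -0.3791  0.2253] phi 40.0 F [0.2 0.8 1.2] w 0.0851 gf 0.0 q [-45.  12.  89.   0.  79.   5.]
head
w_key [331, 104, 41, 44, 806] [348.2 126.4] W [ 0.5682 -0.3418] rectc [ 0.5705 -0.3432] sz 0.036 0.037 ang 42.80000000000001
handle
w_key [342, 112, 26, 25, 489] [355.1 124. ] W [ 0.5695 -0.3426] rectc [ 0.5692 -0.3422] sz 0.019 0.017 ang 129.9
w_key [245, 211, 57, 29, 746] [272.7 224.9] W [ 0.4645 -0.3429] rectc [ 0.4661 -0.3426] sz 0.05 0.014 ang 148.6
dial
w_key [226, 157, 110, 108, 7369] [282.  207.1] W [ 0.4737 -0.3409] rectc [ 0.4708 -0.3414] sz 0.1 0.098 ang 24.8
dial circle [ 0.4680604  -0.34341716] 0.05160240343975991
w_key [235, 223, 17, 9, 54] [242.8 227.3] W [ 0.4349 -0.3242] rectc [ 0.4353 -0.3246] sz 0.017 0.004 ang 147.1
w_key [263, 250, 22, 14, 221] [273.6 256.8] W [ 0.4292 -0.3651] rectc [ 0.4296 -0.3653] sz 0.011 0.021 ang 117.9
```

The mallet stands upright on its pad: the head is at (0.570,-0.343) and the handle top agrees. The key's axis is (0.468,-0.3434), the wing is at 148.6° and the green band at about 209.7°, so the key needs about 299° clockwise.

Run:
```python
from h import *
plan((.468,-.3434,.17,40,3),(.468,-.3434,.17,148.6,24))
```

```text
0 0.064 -0.255 0.368 0.002 -0.002 0.003; 0.064 -0.256 0.369 0.002 -0.002 0.003; 0.063 -0.255 0.368 0.002 -0.002 0.003
1 0 0 0 0 0 -0.987; 0 0 0 0 0 -0.987; 0 0 0 0 0 -0.987; 0 0 0 0 0 -0.987; 0 0 0 0 0 -0.987
1 0 0 0 0 0 -0.987; 0 0 0 0 0 -0.987; 0 0 0 0 0 -0.987; 0 0 0 0 0 -0.987; 0 0 0 0 0 -0.987
1 0 0 0 0 0 -0.987; 0 0 0 0 0 -0.987; 0 0 0 0 0 -0.987; 0 0 0 0 0 -0.987; 0 0 0 0 0 -0.987
1 0 0 0 0 0 -0.987; 0 0 0 0 0 -0.988; 0 0 0 0 0 -0.987; 0 0 0 0 0 -0.988; 0 0 0 0 0 -0.987
1 0 0 0 0 0 -0.988; 0 0 0 0 0 -0.987; 0 0 0 0 0 -0.988; 0 0 0 0 0 -0.987
```

{"name": "send_rows", "arguments": {
  "deltas": "0.06 -0.25 0.37 0 0 0; 0.06 -0.25 0.37 0 0 0; 0.06 -0.25 0.37 0 0 0; 0 0 0 0 0 -0.98; 0 0 0 0 0 -0.98"
}}

```text
time: 33.15
ee_pos: [0.4681, -0.343, 0.1685]
ee_rot: [[0.652, 0.758, -0.001], [0.758, -0.652, 0.002], [0.0, -0.002, -1.0]]
contact_force: [0.5, -0.7, 0.4]
gripper_width: 0.0853
gripper_force: 0.0
```

{"name": "send_rows", "arguments": {
  "deltas": "0 0 0 0 0 -1; 0 0 0 0 0 -1; 0 0 0 0 0 -1; 0 0 0 0 0 -1; 0 0 0 0 0 -1"
}}

```text
time: 33.65
ee_pos: [0.4687, -0.3438, 0.1694]
ee_rot: [[0.305, 0.952, 0.0], [0.952, -0.305, 0.0], [0.0, 0.0, -1.0]]
contact_force: [-0.2, 0.3, -0.1]
gripper_width: 0.0854
gripper_force: 0.0
```

{"name": "send_rows", "arguments": {
  "deltas": "0 0 0 0 0 -1; 0 0 0 0 0 -1; 0 0 0 0 0 -1; 0 0 0 0 0 -1; 0 0 0 0 0 -1"
}}

```text
time: 34.15
ee_pos: [0.4687, -0.3439, 0.1695]
ee_rot: [[-0.09, 0.996, 0.0], [0.996, 0.09, 0.0], [0.0, 0.0, -1.0]]
contact_force: [0.0, 0.5, -0.8]
gripper_width: 0.0856
gripper_force: 0.0
```

{"name": "send_rows", "arguments": {
  "deltas": "0 0 0 0 0 -1; 0 0 0 0 0 -1; 0 0 0 0 0 -1; 0 0 0 0 0 -1; 0 0 0 0 0 -1"
}}

```text
time: 34.65
ee_pos: [0.4687, -0.3439, 0.1695]
ee_rot: [[-0.47, 0.882, 0.0], [0.882, 0.47, 0.0], [0.0, 0.0, -1.0]]
contact_force: [-0.2, -0.4, -0.2]
gripper_width: 0.0858
gripper_force: 0.0
```

{"name": "send_rows", "arguments": {
  "deltas": "0 0 0 0 0 -1; 0 0 0 0 0 -1; 0 0 0 0 0 -1; 0 0 0 0 0 -1; 0 0 0 0 0 -1"
}}

```text
time: 35.15
ee_pos: [0.4687, -0.3439, 0.1695]
ee_rot: [[-0.777, 0.63, 0.0], [0.63, 0.777, 0.0], [-0.0, 0.0, -1.0]]
contact_force: [0.7, -0.3, -0.2]
gripper_width: 0.0855
gripper_force: 0.0
```

{"name": "send_rows", "arguments": {
  "deltas": "0 0 0 0 0 -1; 0 0 0 0 0 -0.74; 0 0 0 0 0 0; 0 0 0 0 0 0; 0 0 0 0 0 0"
}}

```text
time: 35.65
ee_pos: [0.468, -0.3442, 0.1695]
ee_rot: [[-0.854, 0.52, 0.0], [0.52, 0.854, 0.0], [0.0, 0.0, -1.0]]
contact_force: [0.4, 0.2, 0.1]
gripper_width: 0.0858
gripper_force: 0.0
```

Run:
```python
from h import *
st(); plan((.468,-.3434,.08,148.6,4))
```

```text
t 35.6 p [ 0.468  -0.3442  0.1695] phi 148.66 F [0.4 0.2 0.1] w 0.0858 gf 0.0 q [ -44.   10.   98.    0.   73. -103.]
0 0.002 0.003 0.448 0 0 0.003; 0.002 0.003 0.448 0 0 0.003; 0.002 0.004 0.447 0 0 0.003; 0.003 0.003 0.448 0.001 0 0.004
```

{"name": "send_rows", "arguments": {
  "deltas": "0.01 0.015 0.44 0 0 0; 0 0 0.44 0 0 0; 0 0 0.44 0 0 0; 0 0 0.44 0 0 0; 0 0 0 0 0 0"
}}

```text
time: 36.15
ee_pos: [0.4657, -0.3415, 0.0781]
ee_rot: [[-0.854, 0.52, -0.005], [0.52, 0.854, 0.005], [0.006, 0.001, -1.0]]
contact_force: [-0.1, 0.3, 0.4]
gripper_width: 0.0853
gripper_force: 0.0
```

{"name": "send_rows", "arguments": {
  "deltas": "0 0 0 0 0 0; 0 0 0 0 0 0; 0 0 0 0 0 0; 0 0 0 0 0 0; 0 0 0 0 0 0",
  "fingers": 1
}}

```text
time: 36.65
ee_pos: [0.468, -0.3438, 0.0824]
ee_rot: [[-0.854, 0.52, 0.001], [0.52, 0.854, -0.001], [-0.001, 0.0, -1.0]]
contact_force: [4.2, 7.7, 5.7]
gripper_width: 0.0128
gripper_force: 6.4
```

{"name": "send_rows", "arguments": {
  "deltas": "0 0 0 0 0 0; 0 0 0 0 0 0; 0 0 0 0 0 0"
}}

```text
time: 36.95
ee_pos: [0.4687, -0.3427, 0.0826]
ee_rot: [[-0.855, 0.519, 0.002], [0.519, 0.855, 0.001], [-0.001, 0.002, -1.0]]
contact_force: [2.1, 5.0, 5.7]
gripper_width: 0.0092
gripper_force: 59.1
```

{"name": "send_rows", "arguments": {
  "deltas": "0 0.025 0 0 0 0.5; 0 0 0 0 0 1; 0 0 0 0 0 1; 0 0 0 0 0 1; 0 0 0 0 0 1"
}}

```text
time: 37.45
ee_pos: [0.4688, -0.3426, 0.0825]
ee_rot: [[-0.614, 0.789, 0.001], [0.789, 0.614, -0.001], [-0.001, 0.0, -1.0]]
contact_force: [-0.1, 1.9, 4.8]
gripper_width: 0.0093
gripper_force: 59.1
```

{"name": "send_rows", "arguments": {
  "deltas": "0 0 0 0 0 1; 0 0 0 0 0 1; 0 0 0 0 0 1; 0 0 0 0 0 1; 0 0 0 0 0 1"
}}

```text
time: 37.95
ee_pos: [0.4689, -0.3425, 0.0826]
ee_rot: [[-0.259, 0.966, 0.001], [0.966, 0.259, -0.0], [-0.001, 0.001, -1.0]]
contact_force: [0.1, 2.3, 2.6]
gripper_width: 0.0088
gripper_force: 59.1
```

Run:
```python
from h import *
st(); print(r.state()['wrist_torque'])
```

```text
t 38.0 p [ 0.4689 -0.3425  0.0826] phi 104.99 F [0.1 2.3 2.6] w 0.0088 gf 59.1 q [-44.  15. 101.   0.  63. -59.]
[0.22480021 0.02890316 0.15925136]
```

Gentle forces. Continuing this stroke.

{"name": "send_rows", "arguments": {
  "deltas": "0 0 0 0 0 1; 0 0 0 0 0 1; 0 0 0 0 0 1; 0 0 0 0 0 1; 0 0 0 0 0 1"
}}

```text
time: 38.45
ee_pos: [0.4691, -0.3424, 0.0825]
ee_rot: [[0.138, 0.99, 0.001], [0.99, -0.138, -0.0], [-0.0, 0.001, -1.0]]
contact_force: [1.9, 1.8, 2.8]
gripper_width: 0.0087
gripper_force: 59.1
```

{"name": "send_rows", "arguments": {
  "deltas": "0 0 0 0 0 1; 0 0 0 0 0 1; 0 0 0 0 0 1; 0 0 0 0 0 1; 0 0 0 0 0 1"
}}

```text
time: 38.95
ee_pos: [0.4692, -0.3425, 0.0825]
ee_rot: [[0.513, 0.859, 0.002], [0.859, -0.513, -0.0], [0.0, 0.002, -1.0]]
contact_force: [2.1, 1.8, 3.0]
gripper_width: 0.0094
gripper_force: 59.0
```

{"name": "send_rows", "arguments": {
  "deltas": "0 0 0 0 0 1; 0 0 0 0 0 1; 0 0 0 0 0 1; 0 0 0 0 0 1; 0 0 0 0 0 1"
}}

```text
time: 39.45
ee_pos: [0.4693, -0.3425, 0.0826]
ee_rot: [[0.807, 0.591, 0.002], [0.591, -0.807, -0.001], [0.001, 0.002, -1.0]]
contact_force: [3.0, 1.6, 2.0]
gripper_width: 0.0092
gripper_force: 58.9
```

{"name": "send_rows", "arguments": {
  "deltas": "0 0 0 0 0 1; 0 0 0 0 0 1; 0 0 0 0 0 1; 0 0 0 0 0 1; 0 0 0 0 0 1"
}}

```text
time: 39.95
ee_pos: [0.4694, -0.3426, 0.0826]
ee_rot: [[0.973, 0.23, 0.002], [0.23, -0.973, -0.001], [0.002, 0.001, -1.0]]
contact_force: [2.2, 1.1, 0.8]
gripper_width: 0.0087
gripper_force: 58.9
```

{"name": "send_rows", "arguments": {
  "deltas": "0 0 0 0 0 1; 0 0 0 0 0 1; 0 0 0 0 0 0; 0 0 0 0 0 0; 0 0 0 0 0 0"
}}

```text
time: 40.45
ee_pos: [0.4693, -0.3427, 0.0825]
ee_rot: [[0.997, 0.077, 0.002], [0.077, -0.997, -0.001], [0.002, 0.001, -1.0]]
contact_force: [5.3, 2.0, 4.6]
gripper_width: 0.0089
gripper_force: 59.2
```

{"name": "send_rows", "arguments": {
  "deltas": "0 0 0 0 0 0; 0 0 0 0 0 0; 0 0 0 0 0 0; 0 0 0 0 0 0; 0 0 0 0 0 0",
  "fingers": -1
}}

```text
time: 40.95
ee_pos: [0.4679, -0.3424, 0.0813]
ee_rot: [[0.997, 0.075, -0.001], [0.075, -0.997, 0.0], [-0.001, -0.0, -1.0]]
contact_force: [0.0, 0.2, -0.2]
gripper_width: 0.0807
gripper_force: 0.0
```

Run:
```python
from h import *
st()
```

```text
t 41.0 p [ 0.4679 -0.3424  0.0813] phi 4.31 F [ 0.   0.2 -0.2] w 0.0807 gf 0.0 q [-44.  15. 101.  -0.  63.  42.]
```

{"name": "send_rows", "arguments": {
  "deltas": "0 0 0 0 0 -1; 0 0 0 0 0 -1; 0 0 0 0 0 -1; 0 0 0 0 0 -1; 0 0 0 0 0 -1"
}}

```text
time: 41.45
ee_pos: [0.4682, -0.3425, 0.0815]
ee_rot: [[0.888, 0.461, -0.0], [0.461, -0.888, 0.0], [-0.0, -0.0, -1.0]]
contact_force: [0.5, 0.6, -0.3]
gripper_width: 0.0853
gripper_force: 0.0
```

{"name": "send_rows", "arguments": {
  "deltas": "0 0 0 0 0 -1; 0 0 0 0 0 -1; 0 0 0 0 0 -1; 0 0 0 0 0 -1; 0 0 0 0 0 -1"
}}

```text
time: 41.95
ee_pos: [0.4681, -0.3425, 0.0815]
ee_rot: [[0.638, 0.77, -0.0], [0.77, -0.638, 0.0], [-0.0, -0.0, -1.0]]
contact_force: [-0.5, -0.9, 0.6]
gripper_width: 0.0854
gripper_force: 0.0
```

{"name": "send_rows", "arguments": {
  "deltas": "0 0 0 0 0 -1; 0 0 0 0 0 -1; 0 0 0 0 0 -1; 0 0 0 0 0 -1; 0 0 0 0 0 -1"
}}

```text
time: 42.45
ee_pos: [0.4681, -0.3425, 0.0815]
ee_rot: [[0.288, 0.958, -0.0], [0.958, -0.288, 0.0], [0.0, -0.0, -1.0]]
contact_force: [0.2, -0.4, 0.8]
gripper_width: 0.0852
gripper_force: 0.0
```

{"name": "send_rows", "arguments": {
  "deltas": "0 0 0 0 0 -1; 0 0 0 0 0 -1; 0 0 0 0 0 -1; 0 0 0 0 0 -1; 0 0 0 0 0 -1"
}}

```text
time: 42.95
ee_pos: [0.4681, -0.3425, 0.0815]
ee_rot: [[-0.107, 0.994, -0.0], [0.994, 0.107, 0.0], [0.0, -0.0, -1.0]]
contact_force: [-0.5, 0.7, -0.3]
gripper_width: 0.0854
gripper_force: 0.0
```

{"name": "send_rows", "arguments": {
  "deltas": "0 0 0 0 0 -1; 0 0 0 0 0 -1; 0 0 0 0 0 -1; 0 0 0 0 0 -1; 0 0 0 0 0 -1"
}}

```text
time: 43.45
ee_pos: [0.4681, -0.3425, 0.0815]
ee_rot: [[-0.486, 0.874, -0.0], [0.874, 0.486, 0.0], [0.0, -0.0, -1.0]]
contact_force: [0.8, -0.2, -0.8]
gripper_width: 0.0857
gripper_force: 0.0
```

{"name": "send_rows", "arguments": {
  "deltas": "0 0 0 0 0 -1; 0 0 0 0 0 -1; 0 0 0 0 0 -1; 0 0 0 0 0 -1; 0 0 0 0 0 -1"
}}

```text
time: 43.95
ee_pos: [0.4681, -0.3425, 0.0815]
ee_rot: [[-0.788, 0.616, -0.0], [0.616, 0.788, 0.0], [0.0, -0.0, -1.0]]
contact_force: [-0.0, -0.6, 0.1]
gripper_width: 0.0855
gripper_force: 0.0
```

{"name": "send_rows", "arguments": {
  "deltas": "0 0 0 0 0 -1; 0 0 0 0 0 -1; 0 0 0 0 0 -1; 0 0 0 0 0 -1; 0 0 0 0 0 -1"
}}

```text
time: 44.45
ee_pos: [0.4681, -0.3425, 0.0815]
ee_rot: [[-0.966, 0.26, -0.0], [0.26, 0.966, 0.0], [0.0, 0.0, -1.0]]
contact_force: [0.1, -0.8, 0.0]
gripper_width: 0.0858
gripper_force: 0.0
```

{"name": "send_rows", "arguments": {
  "deltas": "0 0 0 0 0 -1; 0 0 0 0 0 -1; 0 0 0 0 0 -1; 0 0 0 0 0 -1; 0 0 0 0 0 -0.3"
}}

```text
time: 44.95
ee_pos: [0.4682, -0.3425, 0.0815]
ee_rot: [[-0.997, -0.079, -0.0], [-0.079, 0.997, 0.0], [0.0, 0.0, -1.0]]
contact_force: [0.2, -0.0, -0.5]
gripper_width: 0.0853
gripper_force: 0.0
```

{"name": "send_rows", "arguments": {
  "deltas": "0 0 0 0 0 0; 0 0 0 0 0 0; 0 0 0 0 0 0"
}}

```text
time: 45.25
ee_pos: [0.4683, -0.3425, 0.0816]
ee_rot: [[-0.997, -0.077, -0.0], [-0.077, 0.997, -0.0], [0.0, -0.0, -1.0]]
contact_force: [0.4, -0.1, -0.2]
gripper_width: 0.0856
gripper_force: 0.0
```

Run:
```python
from h import *
st(); snap('wrist','w_k2'); plan((.469,-.3424,.082,184.3,1))
```

```text
t 45.2 p [ 0.4683 -0.3425  0.0816] phi -175.61 F [ 0.4 -0.1 -0.2] w 0.0856 gf 0.0 q [ -44.   15.  101.   -0.   63. -138.]
0 -0.015 0.001 -0.008 0 0 0.023
```

View pics/w_k2.png

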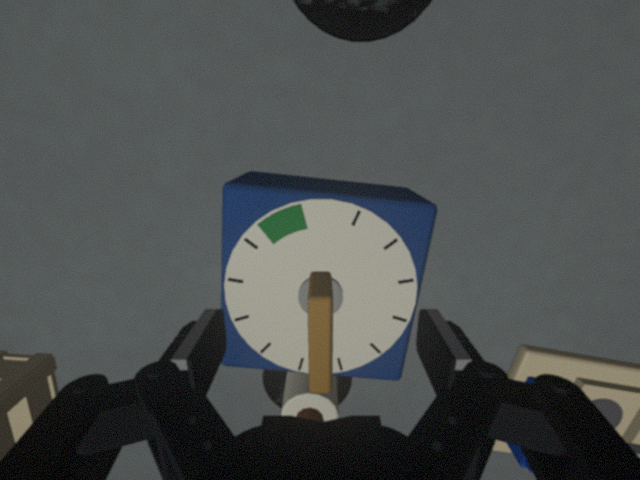

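The wing lies along the tool axis, with the pointer opposite, and the green band is at (283,222). Gripping for the second stroke.

{"name": "send_rows", "arguments": {
  "deltas": "-0.01 0 0 0 0 0; 0 0 0 0 0 0; 0 0 0 0 0 0; 0 0 0 0 0 0; 0 0 0 0 0 0",
  "fingers": 1
}}

```text
time: 45.8
ee_pos: [0.4688, -0.3425, 0.0816]
ee_rot: [[-0.997, -0.077, 0.0], [-0.077, 0.997, -0.0], [-0.0, -0.0, -1.0]]
contact_force: [0.3, -0.2, -0.9]
gripper_width: 0.0128
gripper_force: 0.0
```

{"name": "send_rows", "arguments": {
  "deltas": "0 0 0 0 0 0; 0 0 0 0 0 0; 0 0 0 0 0 0; 0 0 0 0 0 0.7; 0 0 0 0 0 1"
}}

```text
time: 46.3
ee_pos: [0.4688, -0.3427, 0.0818]
ee_rot: [[-0.998, 0.061, 0.0], [0.061, 0.998, -0.001], [-0.0, -0.001, -1.0]]
contact_force: [-0.5, -0.3, 1.0]
gripper_width: 0.0092
gripper_force: 59.5
```

{"name": "send_rows", "arguments": {
  "deltas": "0 0 0 0 0 1; 0 0 0 0 0 1; 0 0 0 0 0 1; 0 0 0 0 0 1; 0 0 0 0 0 1"
}}

```text
time: 46.8
ee_pos: [0.4688, -0.3426, 0.0817]
ee_rot: [[-0.896, 0.445, 0.0], [0.445, 0.896, -0.0], [-0.0, -0.0, -1.0]]
contact_force: [-0.5, -1.6, 0.4]
gripper_width: 0.009
gripper_force: 59.6
```

{"name": "send_rows", "arguments": {
  "deltas": "0 0 0 0 0 1; 0 0 0 0 0 1; 0 0 0 0 0 1; 0 0 0 0 0 1; 0 0 0 0 0 1"
}}

```text
time: 47.3
ee_pos: [0.4689, -0.3425, 0.0818]
ee_rot: [[-0.652, 0.759, 0.0], [0.759, 0.652, -0.0], [-0.0, 0.0, -1.0]]
contact_force: [1.3, -0.6, 0.2]
gripper_width: 0.0089
gripper_force: 59.5
```

{"name": "send_rows", "arguments": {
  "deltas": "0 0 0 0 0 1; 0 0 0 0 0 1; 0 0 0 0 0 1; 0 0 0 0 0 1; 0 0 0 0 0 1"
}}

```text
time: 47.8
ee_pos: [0.469, -0.3425, 0.0817]
ee_rot: [[-0.305, 0.952, 0.0], [0.952, 0.305, -0.0], [-0.0, 0.0, -1.0]]
contact_force: [0.7, 0.0, 0.6]
gripper_width: 0.009
gripper_force: 59.5
```

{"name": "send_rows", "arguments": {
  "deltas": "0 0 0 0 0 1; 0 0 0 0 0 1; 0 0 0 0 0 1; 0 0 0 0 0 1; 0 0 0 0 0 1"
}}

```text
time: 48.3
ee_pos: [0.4691, -0.3425, 0.0818]
ee_rot: [[0.09, 0.996, 0.001], [0.996, -0.09, -0.0], [-0.0, 0.001, -1.0]]
contact_force: [1.7, -0.5, 0.6]
gripper_width: 0.0087
gripper_force: 59.5
```

{"name": "send_rows", "arguments": {
  "deltas": "0 0 0 0 0 1; 0 0 0 0 0 1; 0 0 0 0 0 1; 0 0 0 0 0 1; 0 0 0 0 0 1"
}}

```text
time: 48.8
ee_pos: [0.4692, -0.3425, 0.0818]
ee_rot: [[0.471, 0.882, 0.001], [0.882, -0.471, -0.001], [-0.0, 0.001, -1.0]]
contact_force: [2.4, -0.5, 0.0]
gripper_width: 0.0091
gripper_force: 59.4
```

Run:
```python
from h import *
st(); print(r.state()['wrist_torque'])
f='w_k2';a=np.array([.469,-.3425])
im=cv2.cvtColor(cv2.imread('pics/w_k2.png'),cv2.COLOR_BGR2HSV);m=cv2.inRange(im,(40,80,40),(85,255,255));ys,xs=np.nonzero(m)
ok=(ys<260)&(xs<330);P=np.array([w(f,x,y,.06)[:2]-a for x,y in zip(xs[ok],ys[ok])]);A=np.degrees(np.arctan2(P[:,1],P[:,0]))%360
print('green range',np.percentile(A,[1,50,99]))
```

```text
t 48.8 p [ 0.4692 -0.3425  0.0818] phi 61.91 F [ 2.4 -0.5  0. ] w 0.0091 gf 59.4 q [-44.  15. 101.   0.  63. -16.]
[-0.12076278 -0.12683043  0.26382251]
green range [196.81527783 210.11237864 223.86943352]
```

{"name": "send_rows", "arguments": {
  "deltas": "0 0 0 0 0 1; 0 0 0 0 0 1; 0 0 0 0 0 1; 0 0 0 0 0 1; 0 0 0 0 0 1"
}}

```text
time: 49.3
ee_pos: [0.4693, -0.3426, 0.0818]
ee_rot: [[0.777, 0.629, 0.001], [0.629, -0.777, -0.001], [0.0, 0.001, -1.0]]
contact_force: [2.5, -1.0, -0.6]
gripper_width: 0.0089
gripper_force: 59.4
```

{"name": "send_rows", "arguments": {
  "deltas": "0 0 0 0 0 1; 0 0 0 0 0 0.9; 0 0 0 0 0 0; 0 0 0 0 0 0; 0 0 0 0 0 0"
}}

```text
time: 49.8
ee_pos: [0.4693, -0.3426, 0.0818]
ee_rot: [[0.862, 0.508, 0.001], [0.508, -0.862, -0.0], [0.001, 0.001, -1.0]]
contact_force: [2.7, -2.4, -0.6]
gripper_width: 0.0092
gripper_force: 59.2
```

Run:
```python
from h import *
st(); print(r.state()['wrist_torque'])
```

```text
t 49.8 p [ 0.4693 -0.3426  0.0818] phi 30.51 F [ 2.7 -2.4 -0.6] w 0.0092 gf 59.2 q [-44.  15. 101.   0.  63.  16.]
[-0.30189889 -0.58661464  0.03526062]
```

{"name": "send_rows", "arguments": {
  "deltas": "0 0 0 0 0 0; 0 0 0 0 0 0; 0 0 0 0 0 0; 0 0 0 0 0 0; 0 0 0 0 0 0",
  "fingers": -1
}}

```text
time: 50.3
ee_pos: [0.4686, -0.3424, 0.0815]
ee_rot: [[0.862, 0.507, -0.0], [0.507, -0.862, 0.0], [-0.0, -0.0, -1.0]]
contact_force: [-0.1, -0.5, -0.5]
gripper_width: 0.0807
gripper_force: 0.0
```

{"name": "send_rows", "arguments": {
  "deltas": "0 0 -0.5 0 0 0; 0 0 -0.9 0 0 0; 0 0 -0.9 0 0 0; 0 0 -0.9 0 0 0; -0.6 0.5 0 0 0 0"
}}

```text
time: 50.8
ee_pos: [0.4599, -0.3793, 0.2507]
ee_rot: [[0.86, 0.511, 0.01], [0.511, -0.86, -0.008], [0.005, 0.012, -1.0]]
contact_force: [0.2, -1.4, -0.1]
gripper_width: 0.0856
gripper_force: 0.0
```

{"name": "send_rows", "arguments": {
  "deltas": "-0.6 0.8 0 0 0 0; -0.3 0.8 0 0 0 0; 0 0.8 0 0 0 0; 0 0 0 0 0 0; 0 0 0 0 0 0"
}}

```text
time: 51.3
ee_pos: [0.4772, -0.5055, 0.2399]
ee_rot: [[0.863, 0.506, -0.002], [0.506, -0.863, 0.002], [-0.0, -0.003, -1.0]]
contact_force: [-0.2, 0.4, -0.4]
gripper_width: 0.0851
gripper_force: 0.0
```

Run:
```python
from h import *
st(); snap('wrist','w_end');snap('top','t_end');snap('scene','s_end')
a=cv2.imread('pics/w_end.png');b=cv2.imread('pics/t_end.png')[90:310,150:520];b=cv2.resize(b,(800,476))[:,:]
s=cv2.imread('pics/s_end.png')[170:420,140:540]
o=np.zeros((600,800,3),np.uint8);o[:300,:400]=cv2.resize(a,(400,300));o[:250,400:]=s;o[300:538,:400]=cv2.resize(b,(400,238));x=cv2.imread('pics/w_end.png')
o[300:,400:]=cv2.resize(x[60:360,100:500],(400,300));cv2.imwrite('pics/end.png',o)
f='t_end'
print('bar');blobs(f,(0,0,190),(180,45,255),(283,160,412,212),.052,60)
print('key');blobs(f,(10,100,100),(28,255,255),(445,208,495,252),.11,5)
print('head');blobs(f,(0,0,170),(180,60,255),(445,175,490,208),.044)
```

```text
t 51.3 p [ 0.4772 -0.5055  0.2399] phi 30.4 F [-0.2  0.4 -0.4] w 0.0851 gf 0.0 q [-53.  22.  75.   0.  83.   6.]
bar
t_end [284, 160, 127, 51, 3523] [347.8 186.1] W [ 0.592  -0.0196] rectc [ 0.6029 -0.0194] sz 0.124 0.337 ang 83.5
key
t_end [468, 222, 11, 14, 55] [473.  228.5] W [ 0.4687 -0.3401] rectc [ 0.4676 -0.3397] sz 0.01 0.04 ang 29.5
head
t_end [476, 175, 14, 33, 248] [484.2 195.8] W [ 0.5636 -0.3885] rectc [ 0.5769 -0.3842] sz 0.088 0.035 ang 178.4
t_end [445, 187, 9, 21, 122] [448.2 198.8] W [ 0.5563 -0.2911] rectc [ 0.5612 -0.2933] sz 0.055 0.022 ang 178.7
t_end [460, 186, 15, 15, 124] [465.8 194.1] W [ 0.5688 -0.339 ] rectc [ 0.5692 -0.3399] sz 0.035 0.04 ang 34.0
```

View pics/end.png

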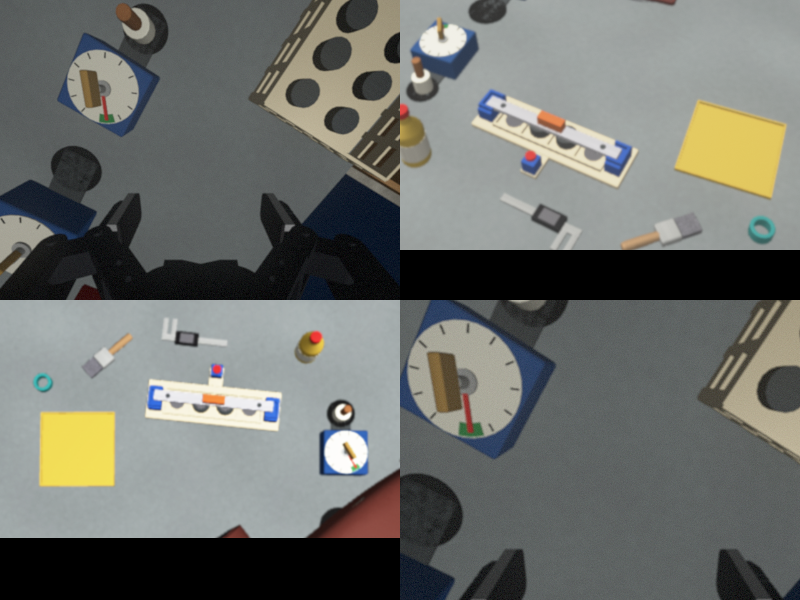

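The final views show the pointer in the green band, the mallet on its pad, the bar in both saddles with the rings under it, and the pin down. The bystanders have not moved.

```bash
python3 -c "
from rig import r
print(r.job_done())"
```

```text
the job is handed in; nothing more can be done
None
```

I handed the job in at 51 s of the 200 s allowed: both rings present are flat in pockets 2 and 3, the bar is down in both saddles, the pin was driven to its stop, the key was then wound until its pointer stood in the green band, and the mallet is upright on its pad; no score came back.

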